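# Swing out the balancer arm, pin it and hang the driver on it

### The job

Swing the spring-balanced tool arm out of its parked position by its index pin, against its return spring, and drop the pin fully home in the hole of the index plate so that the arm stays out when you let go. Then take the cordless screwdriver out of its wooden holder and hang it by its wire bail on the arm's hook: let the arm sink gently under the weight while you still hold the screwdriver, and let go only once the arm carries it and has come to rest, so that it does not drop or bounce. Leave the other things on the bench where they are.

Things in the scene. Friction and masses are not known exactly. Their poses are not given: they have to be found in the camera images.
- stand: Bench stand of the spring-balanced tool arm, bolted down: grey flange 150 x 150 mm, stub column, and on its -x side (the robot's) a steel index plate, top 56 mm above the bench. Origin: bench level on the swivel axis; z up. A 30 mm mast stands on this axis up to 425 mm.
- index_hole (a point): Centre of the mouth of the one hole in the index plate (13 mm wide, through the 16 mm plate), 90 mm from the swivel axis.
- swivel (a joint): Turn of mast, arm and pin bracket about the upright axis through the stand's origin, rad, counterclockwise from above. 0 = parked against the stop, where a return spring holds it; at 0.70 the pin stands over the index hole; end stop at 0.90; pinned and let go it rests at about 0.67 (play). At the pin the spring pulls back with 3 N when parked, 5 N at the hole.
- pin: Loose steel index pin, upright, 10 mm thick, 90 mm long, with a black knob. It stands in the bore (12 mm) of the mast's bracket, 90 mm from the swivel axis, its tip resting on the index plate; moved sideways it takes the bracket and the arm with it. Bracket block: 32 mm square, 58 to 84 mm above the bench. Origin: tip.
- pin_tip (a point): Tip of the pin. Fully home it has dropped 16 mm into the index hole and the pin's collar lies on the bracket block.
- pin_knob (a point): Middle of the pin's knob, 76 mm above the tip: the place to grip. The knob is 24 mm across and 28 mm high. The tall mast stands close by, 90 mm away: lean the gripper back about 30 degrees away from it, towards the robot, and close the fingers across the line from pin to mast.
- boom (a joint): How far the balanced arm (two parallel bars 260 mm long) has sunk, rad: 0 = empty, up against its stop; the hook sinks 2.6 mm per 0.01 rad, staying upright. The spring gives about 80 N/m at the hook; under the screwdriver the arm comes to rest 30 to 75 mm lower, by its unknown weight.
- hook_seat (a point): Lowest point of the hook's mouth, where the bail shall lie; about 335 mm above the bench when empty. Frame: x out along the arm, y the way the hook's point faces (towards the robot once the arm is swung out), z up. Steel bar 8 mm thick; its point ends 31 mm along y and 28 mm above the seat; the yoke begins 58 mm above the seat.
- driver: Cordless screwdriver, grey, straight, standing bit down in the holder, 0.44 to 0.7 kg. Flat-sided body 42 mm (its x) by 38 mm (its y), from 64 to 157 mm above the bit's end, on a round metal nose and chuck; a wire bail above. Origin: end of the bit; z up its length.
- driver_grip (a point): Middle of the screwdriver's body, 92 mm above the bit's end: grip here across the 38 mm (its y). The bail stands above, so the gripper must lean back about 40 degrees (tool axis in the plane of the screwdriver's x and z) and reach in from the robot's side.
- driver_bail (a point): Underside of the top of the bail (5 mm wire), 131 mm above driver_grip. The bail's opening is 66 mm high, about 37 mm wide and faces along the screwdriver's x, either way round: the hook's point goes through it.
- holder: Wooden holder block fixed to the bench, 90 x 100 x 58 mm; the screwdriver's chuck stands 42 mm deep in its bore (lift it 50 mm or more straight up to free it). Origin: centre of the underside.
- vase: Brass vase, 135 mm high. Leave alone.
- polish: Glass jar of polish with a steel lid, 60 mm high. Leave alone.
- hammer: Hammer with a wooden handle, lying, 240 mm long. Leave alone.
- tray: Small steel tray 130 x 100 x 35 mm. Leave alone.
There are look-alikes about, which are no part of the job. Of the things that look like the pin, the smallest one is meant.

How it is judged:
By the outcome, as a careful person would: the job done as asked, in the order asked, and still so for the second after the job is handed in, with the robot touching nothing.
It also fails if it takes over 72 s, if anything falls off the work surface, if the arm or the gripper's body presses on something with over 40 N, if the wrist force passes 120 N, or if a joint passes its speed limit or range.

### The arm

A 7-joint arm with a two-finger parallel gripper is mounted at the origin on the work surface. World frame = base frame: x ahead of the robot, y to its left, z up, the work surface at z = 0. Lengths are in m, angles in rad, forces in N, time in s.
With the tool pointing down it reaches from about 0.4 to 0.85 m from the base axis. Payload 10.4 kg.
Tool frame: the origin (TCP) lies at the very end of the fingers, on their centre line; the grasp point (between the pads) lies 19 mm behind it; z points along the fingers, x is the direction in which the jaws open and shut, and the axes are right-handed (so a half turn about z gives the same grasp; the last joint's range is limited). The gripper opens to 87 mm and grips with 3 to 60 N. Pads are 19 mm wide; open, the fingers measure 117 mm over their backs; the gripper's body (75 mm by 190 mm) begins 51 mm behind the grasp point.
Start: joints at [-1.153, 0.332, -0.065, 1.46, 0.022, 1.35, -0.088], TCP at [0.267, 0.565, 0.223] pointing down, gripper open.
Joint ranges: [-2.6, 2.6], [-0.5, 2.12], [-1.47, 1.34], [0.16, 2.42], [-1.27, 4.41], [0.06, 2.06], [-2.6, 2.6]. Speed limits (rad/s): [2.22, 2.22, 2.79, 2.79, 3.14, 3.14, 3.14].

### API

Orientations are given as a unit quaternion [x, y, z, w].
In Python, from bench import r gives the robot as it stands. The module is installed in compiled form; this text tells all that it offers.
- The arm moves only by the tool carry_out, never from a script. Its argument "commands" is a list that holds one entry, the list of rows, each a list of 7 numbers: the closure in counts, from 0 (fully open) to 255 (shut), then the shift along the tool's x, y, z in units of 25 mm (1.0 is 25 mm), then the turn, a rotation vector about the tool's x, y, z in units of 5 degrees (1.0 is 5 degrees). A call has 1 to 12 rows; each row is the pose to reach, as a shift and turn from the pose measured when the call began, along the tool's axes at that moment; what a row does not reach only later rows make up. A row lasts 1/8 s, in which the tool goes at most 62.5 mm and 10.7 degrees, less where a joint would pass 70% of its speed; a pose out of reach is approached as far as the arm can. A call with a gripper value outside its range is refused whole. The fingers move at their own pace and stop on an object; "grip_force" is the grip in N (left out, the last holds). Time passes only in rows, so rows that repeat a pose let the fingers close. It gives the time, the measured TCP pose, the force and the opening at its end, in the units of the state.
- r.read_state(): the state, without advancing time (a new reading comes with each control period).
- r.camera(name): name is "side" or "top"; returns the picture (420x560x3 uint8, blue, green, red); there is no depth.
- r.camera_info(name): a dict with "fx", "fy", "cx", "cy" (pixels), "k1" (the pictures are not rectified: a ray, as slopes to the right and down, at radius r is drawn at 1 + k1 r^2 times it, then the intrinsics apply), "origin" and "rotation" of the camera in the world. Camera axes: x right, y down, z forward; pixel columns grow to the right and rows downward; lengths in m; the calibration is good to about 2 mm. A picture is of the moment at which its call begins. camera_info takes no time and is no camera call.
- r.close_job(): hands the job in, once; it reports no verdict.
The state is a dict: "time": time; "joint_positions": joint angles; "joint_vel": joint speeds; "joint_torque": joint torques, N m; "ee_pos": TCP position; "eef_rot": TCP orientation; "ft_force": force on the tool from outside, world axes, zero at the start; "torque": the same for the moment, N m; "width": finger opening in m.
Only numpy, scipy, OpenCV 4.12 (cv2) and the standard library are available. Lean on these libraries where they do the work, as an engineer would, in place of code of your own. Each camera call takes 0.05 s, during which the arm holds its last target.

## Working session

There is one attempt and no reset: what is moved stays moved. The work goes in short steps, Python scripts to look and compute and a tool call to move; the robot and the scene stay as the last step left them, time stands still between calls to the robot, and variables do not carry over. Pictures are saved under pics/ and viewed, and the job is handed in when it is done.

Besides the shell and the picture viewer there is one more tool, called by a JSON object that holds its "api" and its "payload", one argument or row to a line. carry_out: Moves the arm, as the interface text tells. Its arguments: {"type":"object","properties":{"commands":{"type":"array"},"grip_force":{"type":"number"}},"required":["commands"]}

```bash
mkdir -p pics; ls; python3 - <<'E'
from bench import r
import cv2,json
for n in("side","top"):
    cv2.imwrite(f"pics/{n}0.png",r.camera(n)); print(n,r.camera_info(n))
print(r.read_state())
E
```

```text
pics
side {'fx': 439.9609555670395, 'fy': 439.9609555670395, 'cx': 288.1720208173436, 'cy': 206.77067072126067, 'k1': -0.025122313779555473, 'origin': array([ 0.20771592, -0.66909267,  0.83774489]), 'rotation': array([ 0.88326472, -0.19543549,  0.09656877, -0.41511791])}
top {'fx': 511.62553893559505, 'fy': 511.62553893559505, 'cx': 271.6442896489809, 'cy': 209.66540598304024, 'k1': 0.01566801164004928, 'origin': array([0.30227868, 0.01748802, 1.64680845]), 'rotation': array([-0.70280708,  0.70750465, -0.05267136,  0.05220252])}
{'time': 0.1, 'joint_positions': array([-1.15262051,  0.33279946, -0.06473088,  1.46083504,  0.02158733,
        1.34990637, -0.08850387]), 'joint_vel': array([ 0.00064778, -0.00075936, -0.00109887, -0.00113751,  0.0012774 ,
       -0.00019583, -0.00182628]), 'joint_torque': array([ 1.20042223e-03, -6.24543500e+01,  2.43322074e-02, -3.90713561e+01,
       -6.15033461e-02,  3.66177550e-02,  7.30942816e-05]), 'ee_pos': array([0.26648776, 0.56496373, 0.22184997]), 'eef_rot': array([ 8.44571891e-01,  5.35441806e-01, -5.19989124e-04,  3.49745463e-04]), 'ft_force': array([ 0.1353171 ,  0.28630644, -0.74292456]), 'torque': array([ 0.00082256, -0.00638699,  0.02343633]), 'width': 0.08705775191634255}
```

View pics/side0.png

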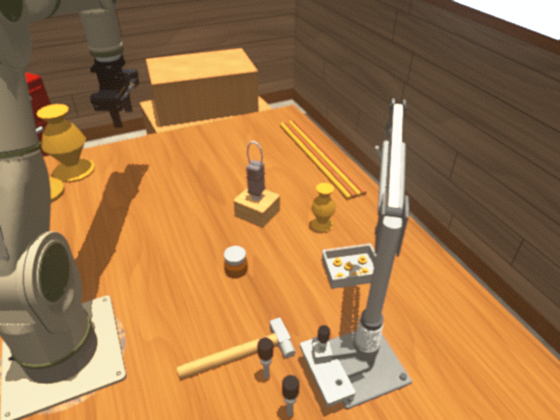

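View pics/top0.png

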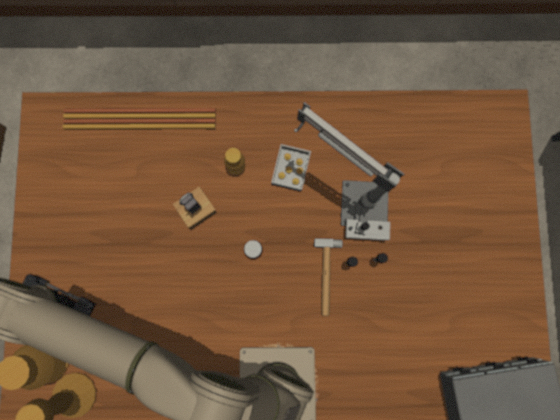

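```bash
cat > h.py <<'E'
import numpy as np, cv2
from scipy.spatial.transform import Rotation as R
from scipy.optimize import least_squares
from bench import r
I={n:r.camera_info(n) for n in("side","top")}
def proj(n,P):
    i=I[n];c=(np.atleast_2d(P)-i["origin"])@R.from_quat(i["rotation"]).as_matrix()
    s=c[:,:2]/c[:,2:];k=1+i["k1"]*(s**2).sum(1,keepdims=True)
    return s*k*[i["fx"],i["fy"]]+[i["cx"],i["cy"]]
def ray(n,p):
    i=I[n];d=(np.array(p,float)-[i["cx"],i["cy"]])/[i["fx"],i["fy"]];s=d.copy()
    for _ in range(10): s=d/(1+i["k1"]*(s@s))
    v=R.from_quat(i["rotation"]).apply([*s,1.]);return i["origin"],v/np.linalg.norm(v)
def atz(n,p,z):
    o,v=ray(n,p);return o+v*(z-o[2])/v[2]
def tri(ps,pt):
    f=lambda X:np.r_[proj("side",X)[0]-ps,proj("top",X)[0]-pt]
    s=least_squares(f,[.5,0,.1]);return s.x,np.abs(s.fun).max()
def crop(n,x0,y0,w,h,f,name,im=None):
    im=r.camera(n) if im is None else im
    cv2.imwrite("pics/"+name,cv2.resize(im[y0:y0+h,x0:x0+w],None,fx=f,fy=f,interpolation=cv2.INTER_CUBIC))
E
python3 - <<'E'
from h import *
s=cv2.imread("pics/side0.png");t=cv2.imread("pics/top0.png")
crop("side",240,290,180,120,4,"a_s.png",s)
crop("top",310,150,110,130,4,"a_t.png",t)
crop("side",225,130,70,100,6,"b_s.png",s)
crop("top",165,180,60,60,8,"b_t.png",t)
st=r.read_state();print(proj("side",st["ee_pos"]),proj("top",st["ee_pos"]))
E
```

```text
[[123.71221272 118.78538763]] [[ 71.47913262 300.9824259 ]]
```

View pics/a_s.png

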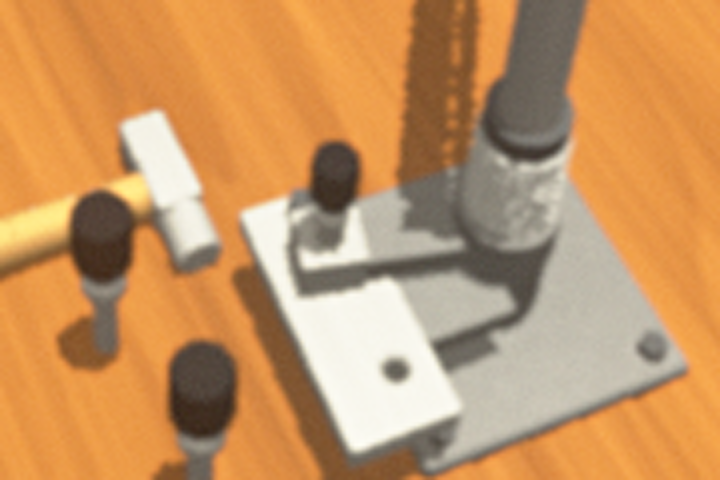

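View pics/a_t.png

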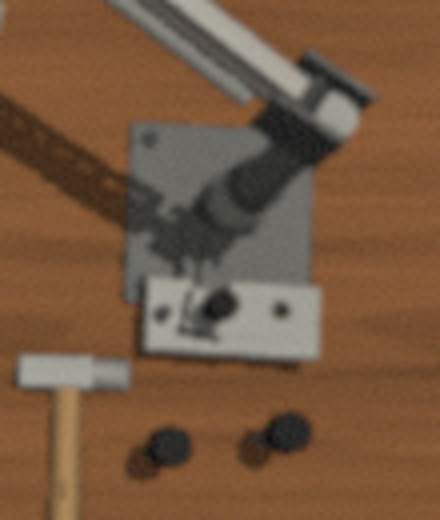

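View pics/b_s.png

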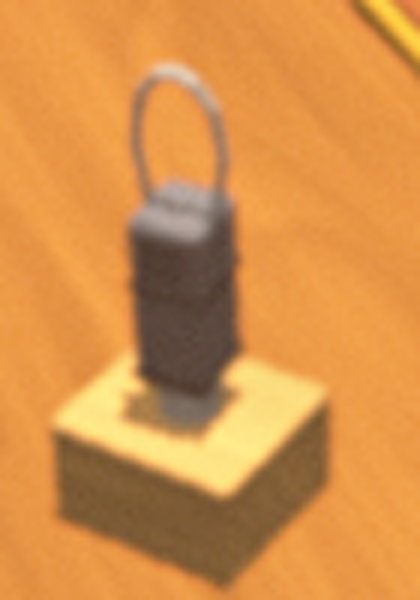

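View pics/b_t.png

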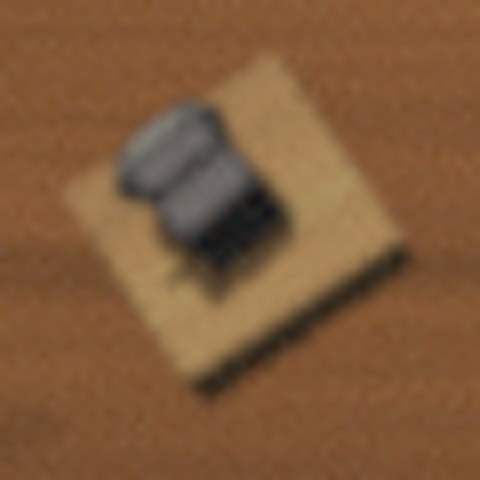

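```bash
python3 - <<'E'
from h import *
np.set_printoptions(precision=4,suppress=True)
S=lambda a,b:(240+a/4-.0,290+b/4); T=lambda a,b:(310+a/4,150+b/4)
print("hole",atz("side",S(397,370),.056),atz("top",T(281,311),.056))
print("bolt",atz("top",T(161,314),.056))
print("knob",tri(S(335,175),T(218,305)),atz("side",S(335,175),.132),atz("top",T(218,305),.132))
print("plate side",[atz("side",S(*p),.056) for p in((242,215),(460,410),(352,458))])
print("plate top",[atz("top",T(*p),.056) for p in((150,277),(320,290),(318,360),(142,350))])
print("flange",[atz("side",S(*p),.012) for p in((685,365),(425,470))],[atz("top",T(*p),.012) for p in((130,122),(314,125),(312,280))])
print("decoys",[tri(S(*a),T(*b)) for a,b in (((100,238),(168,448)),((203,388),(290,433)))])
B=lambda a,b:(165+a/8,180+b/8); D=lambda a,b:(225+a/6,130+b/6)
c=[atz("top",B(*p),.058) for p in((270,55),(400,245),(195,380),(65,190))]
print("holder",np.array(c),np.mean(c,0))
c2=[atz("side",D(*p),.058) for p in((135,350),(330,393),(225,497),(53,425))]
print("holder s",np.array(c2),np.mean(c2,0))
print("bailtop",tri(D(168,66),B(165,142)))
E
```

```text
hole [ 0.4824 -0.3269  0.056 ] [ 0.4808 -0.3234  0.056 ]
bolt [ 0.479  -0.2297  0.056 ]
knob (array([ 0.479 , -0.2616,  0.1288]), np.float64(0.5259556885750101)) [ 0.4784 -0.2636  0.132 ] [ 0.477  -0.2604  0.132 ]
plate side [array([ 0.4533, -0.2209,  0.056 ]), array([ 0.4989, -0.3565,  0.056 ]), array([ 0.4424, -0.3552,  0.056 ])]
plate top [array([ 0.5082, -0.2219,  0.056 ]), array([ 0.4971, -0.3545,  0.056 ]), array([ 0.4422, -0.3507,  0.056 ]), array([ 0.4509, -0.214 ,  0.056 ])]
flange [array([ 0.63  , -0.3668,  0.012 ]), array([ 0.4843, -0.3574,  0.012 ])] [array([ 0.6413, -0.2159,  0.012 ]), array([ 0.6378, -0.3654,  0.012 ]), array([ 0.5106, -0.3587,  0.012 ])]
decoys [(array([ 0.3737, -0.226 ,  0.0951]), np.float64(0.24470297780379724)), (array([ 0.3845, -0.3174,  0.1004]), np.float64(0.34873355961025254))]
holder [[0.6142 0.2455 0.058 ]
 [0.538  0.1934 0.058 ]
 [0.4853 0.2729 0.058 ]
 [0.5607 0.3252 0.058 ]] [0.5496 0.2592 0.058 ]
holder s [[0.5431 0.3091 0.058 ]
 [0.6156 0.2385 0.058 ]
 [0.5404 0.1884 0.058 ]
 [0.4869 0.2705 0.058 ]] [0.5465 0.2516 0.058 ]
bailtop (array([0.5469, 0.2542, 0.2473]), np.float64(0.11050793380161394))
```

```bash
cat >> h.py <<'E'
np.set_printoptions(precision=3,suppress=True)
def tool(yaw,lean):  # z_t leans towards yaw dir (deg), from straight down
    y,l=np.radians([yaw,lean]);u=np.array([np.cos(y),np.sin(y),0])
    z=np.sin(l)*u+np.array([0,0,-np.cos(l)]);x=np.array([-np.sin(y),np.cos(y),0])
    return np.c_[x,np.cross(z,x),z]
def go(P,M=None,grasp=True,st=None):
    st=st or r.read_state();C=R.from_quat(st["eef_rot"]).as_matrix();M=C if M is None else M
    P=np.array(P)+(.019*M[:,2] if grasp else 0)
    d=C.T@(P-st["ee_pos"])/.025; w=R.from_matrix(C.T@M).as_rotvec(degrees=True)/5
    print("row shift",d.round(2),"turn",w.round(2),"TCPgoal",P);return d,w
def stat():
    s=r.read_state();C=R.from_quat(s["eef_rot"]).as_matrix()
    print("t",round(s["time"],2),"tcp",s["ee_pos"],"grasp",s["ee_pos"]-.019*C[:,2],"F",s["ft_force"],"T",s["torque"],"w",round(s["width"],4),"q",s["joint_positions"]);return s
E
python3 - <<'E'
from h import *
go([.48,.1,.38],tool(0,30)); go([.44,-.262,.26],tool(0,30))
E
```

```text
row shift [-13.02  16.    -5.65] turn [-5.9   1.34 -4.93] TCPgoal [0.489 0.1   0.364]
row shift [-26.8   20.73  -0.83] turn [-5.9   1.34 -4.93] TCPgoal [ 0.45  -0.262  0.244]
```

Candidates for the pin (side picture): the knob in the bracket at (324,334), and free-standing knobs at (265,349) and (291,387). The bracket one is visibly the smallest (about 11 px wide, against 15 to 16) and it stands on the index plate, as the close crop shows, so I choose it. The hole is at (339,382) and the screwdriver in its holder at (256,190).

{"api": "carry_out", "payload": {
  "commands": [
    [[0,-1,1,-3.5,0,0,0],[0,-3,3.5,-5.6,-1,0.2,-0.8],[0,-13,16,-5.6,-5.9,1.34,-4.93],[0,-13,16,-5.6,-5.9,1.34,-4.93],[0,-13,16,-5.6,-5.9,1.34,-4.93],[0,-13,16,-5.6,-5.9,1.34,-4.93],[0,-13,16,-5.6,-5.9,1.34,-4.93],[0,-13,16,-5.6,-5.9,1.34,-4.93],[0,-13,16,-5.6,-5.9,1.34,-4.93],[0,-13,16,-5.6,-5.9,1.34,-4.93],[0,-13,16,-5.6,-5.9,1.34,-4.93]]
  ]
}}

```text
time: 1.48
ee_pos: [0.4895, 0.1006, 0.3621]
eef_rot: [0.683, 0.683, 0.183, 0.183]
ft_force: [0.3, 1.1, -0.1]
width: 0.0871
```

```bash
python3 - <<'E'
from h import *
stat();go([.42,-.262,.25],tool(0,30))
E
```

```text
t 1.48 tcp [0.489 0.101 0.362] grasp [0.48  0.101 0.379] F [ 0.334  1.103 -0.098] T [0.092 0.674 0.053] w 0.0871 q [-0.941 -0.445  0.34   1.979  0.469  1.169  0.876]
row shift [-14.51  -4.63   3.25] turn [-0.01 -0.01 -0.01] TCPgoal [ 0.429 -0.262  0.234]
```

{"api": "carry_out", "payload": {
  "commands": [
    [[0,-14.5,-4.6,3.2,0,0,0],[0,-14.5,-4.6,3.2,0,0,0],[0,-14.5,-4.6,3.2,0,0,0],[0,-14.5,-4.6,3.2,0,0,0],[0,-14.5,-4.6,3.2,0,0,0],[0,-14.5,-4.6,3.2,0,0,0],[0,-14.5,-4.6,3.2,0,0,0],[0,-14.5,-4.6,3.2,0,0,0],[0,-14.5,-4.6,3.2,0,0,0],[0,-14.5,-4.6,3.2,0,0,0]]
  ]
}}

```text
time: 2.72
ee_pos: [0.4306, -0.2596, 0.2353]
eef_rot: [0.682, 0.684, 0.183, 0.182]
ft_force: [0.5, -0.3, 0.3]
width: 0.087
```

```bash
python3 - <<'E'
from h import *
stat();go([.478,-.262,.132],tool(0,30));go([.478-.03,-.262,.132+.052],tool(0,30))
s=r.camera("side");cv2.imwrite("pics/side1.png",s);t=r.camera("top");cv2.imwrite("pics/top1.png",t)
E
```

```text
t 2.73 tcp [ 0.431 -0.26   0.235] grasp [ 0.421 -0.26   0.252] F [ 0.456 -0.322  0.252] T [ 0.018  0.59  -0.019] w 0.087 q [-0.169 -0.402  0.687  2.155 -0.012  0.846  2.115]
row shift [-0.11 -0.42  5.29] turn [-0.01 -0.02  0.03] TCPgoal [ 0.487 -0.262  0.116]
row shift [-0.1  -0.42  2.89] turn [-0.01 -0.02  0.03] TCPgoal [ 0.457 -0.262  0.168]
```

View pics/side1.png

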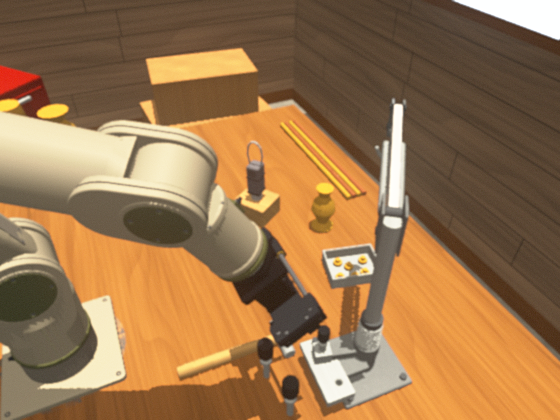

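View pics/top1.png

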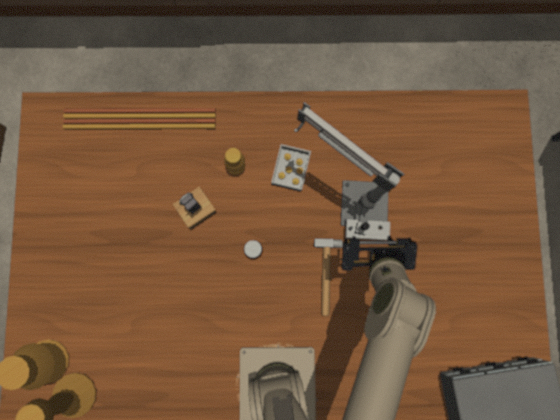

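{"api": "carry_out", "payload": {
  "commands": [
    [[0,-0.1,-0.4,2.9,0,0,0],[0,-0.1,-0.4,2.9,0,0,0],[0,-0.1,-0.4,4,0,0,0],[0,-0.1,-0.4,5.3,0,0,0],[0,-0.1,-0.4,5.3,0,0,0],[0,-0.1,-0.4,5.3,0,0,0]]
  ]
}}

```text
time: 3.58
ee_pos: [0.4881, -0.2622, 0.1166]
eef_rot: [0.682, 0.684, 0.184, 0.182]
ft_force: [-0.3, -0.4, -0.4]
width: 0.087
```

```bash
python3 - <<'E'
from h import *
stat();go([.478,-.262,.132],tool(0,30))
s=r.camera("side");t=r.camera("top")
crop("side",240,250,200,140,4,"c_s.png",s);crop("top",320,180,110,100,5,"c_t.png",t)
E
```

```text
t 3.58 tcp [ 0.488 -0.262  0.117] grasp [ 0.479 -0.262  0.133] F [-0.287 -0.356 -0.425] T [ 0.034  0.582 -0.015] w 0.087 q [-0.511 -0.066  1.106  2.217 -0.448  0.562  2.515]
row shift [ 0.01 -0.04  0.03] turn [-0.   -0.03  0.03] TCPgoal [ 0.487 -0.262  0.116]
```

View pics/c_s.png

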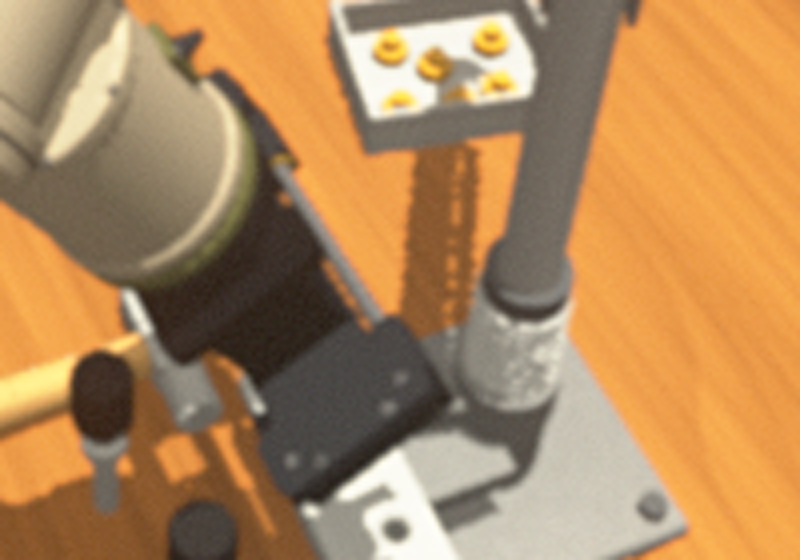

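View pics/c_t.png

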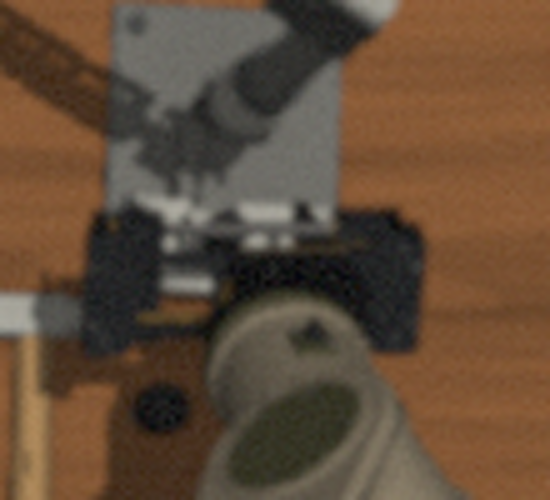

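{"api": "carry_out", "payload": {
  "commands": [
    [[0,0,0,-2,0,0,0],[0,0,0,-4,0,0,0],[0,0,0,-5.3,0,0,-2],[0,0,0,-5.3,0,0,-4]]
  ]
}}

```text
time: 4.18
ee_pos: [0.421, -0.2658, 0.2368]
eef_rot: [0.552, 0.791, 0.15, 0.217]
ft_force: [0.9, 0.2, 0.1]
width: 0.0871
```

```bash
python3 - <<'E'
from h import *
stat();go([.42,-.262,.25],tool(0,30))
E
```

```text
t 4.17 tcp [ 0.421 -0.266  0.237] grasp [ 0.411 -0.266  0.253] F [0.938 0.156 0.104] T [0.103 0.601 0.022] w 0.0871 q [-0.268 -0.485  0.765  2.168  0.101  0.857  2.393]
row shift [0.07 0.27 0.29] turn [0.11 0.04 4.04] TCPgoal [ 0.429 -0.262  0.234]
```

{"api": "carry_out", "payload": {
  "commands": [
    [[0,0,0.3,0.6,0,0,2],[0,0,0.3,0.6,0,0,4],[0,0,0.3,0.6,0,0,6],[0,0,0.3,0.6,0,0,8],[0,0,0.3,0.6,0,0,10],[0,0,0.3,0.6,0,0,12],[0,0,0.3,0.6,0,0,14],[0,0,0.3,0.6,0,0,16],[0,0,0.3,0.6,0,0,18],[0,0,0.3,0.6,0,0,20],[0,0,0.3,0.6,0,0,22]]
  ]
}}

```text
time: 5.55
ee_pos: [0.4341, -0.264, 0.2291]
eef_rot: [0.964, -0.002, 0.265, 0.002]
ft_force: [0.3, 0.4, 0.8]
width: 0.0871
```

```bash
python3 - <<'E'
from h import *
stat();go([.43,-.262,.235],tool(0,30)@np.diag([-1,-1,1]))
E
```

```text
t 5.55 tcp [ 0.434 -0.264  0.229] grasp [ 0.424 -0.264  0.245] F [0.265 0.366 0.761] T [-0.013  0.67   0.049] w 0.0871 q [ 0.145 -0.293  0.455  2.155 -0.23   0.815  0.73 ]
row shift [-0.03 -0.08  0.47] turn [-0.07 -0.15 17.97] TCPgoal [ 0.44  -0.262  0.219]
```

{"api": "carry_out", "payload": {
  "commands": [
    [[0,0,-0.1,0.4,0,0,2],[0,0,-0.1,0.4,0,0,4],[0,0,-0.1,0.4,0,0,6],[0,0,-0.1,0.4,0,0,8],[0,0,-0.1,0.4,0,0,10],[0,0,-0.1,0.4,0,0,12],[0,0,-0.1,0.4,0,0,14],[0,0,-0.1,0.4,0,0,16],[0,0,-0.1,0.4,-0.1,-0.1,18],[0,0,-0.1,0.4,-0.1,-0.1,18]]
  ]
}}

```text
time: 6.8
ee_pos: [0.4388, -0.2623, 0.222]
eef_rot: [-0.682, 0.684, -0.186, 0.181]
ft_force: [-0.3, -0.2, -0.6]
width: 0.0862
```

```bash
python3 - <<'E'
from h import *
stat();go([.478,-.262,.132],tool(0,30)@np.diag([-1,-1,1]))
E
```

```text
t 6.8 tcp [ 0.439 -0.262  0.222] grasp [ 0.429 -0.262  0.238] F [-0.261 -0.167 -0.629] T [-0.057  0.718  0.016] w 0.0862 q [ 0.409 -0.232  0.218  2.146 -0.341  0.813 -0.757]
row shift [-0.05  0.45  4.66] turn [-0.02 -0.08 -0.01] TCPgoal [ 0.487 -0.262  0.116]
```

{"api": "carry_out", "payload": {
  "commands": [
    [[0,0,0.45,1.5,0,0,0],[0,0,0.45,3,0,0,0],[0,0,0.45,4.65,0,0,0],[0,0,0.45,4.65,0,0,0],[0,0,0.45,4.65,0,0,0]]
  ]
}}

```text
time: 7.42
ee_pos: [0.4874, -0.2637, 0.1173]
eef_rot: [-0.682, 0.683, -0.187, 0.181]
ft_force: [-0.3, 0.0, 0.5]
width: 0.0871
```

```bash
python3 - <<'E'
from h import *
stat();go([.478,-.262,.132],tool(0,30)@np.diag([-1,-1,1]))
E
```

```text
t 7.42 tcp [ 0.487 -0.264  0.117] grasp [ 0.478 -0.264  0.134] F [-0.317  0.04   0.474] T [-0.009  0.679 -0.021] w 0.0871 q [ 0.339 -0.002  0.248  2.194 -0.537  0.56  -0.582]
row shift [-0.07  0.03  0.06] turn [-0.04 -0.09  0.01] TCPgoal [ 0.487 -0.262  0.116]
```

{"api": "carry_out", "payload": {
  "commands": [
    [[255,0,0,0,0,0,0],[255,0,0,0,0,0,0],[255,0,0,0,0,0,0],[255,0,0,0,0,0,0],[255,0,0,0,0,0,0],[255,0,0,0,0,0,0]]
  ],
  "grip_force": 25
}}

```text
time: 8.18
ee_pos: [0.4873, -0.2637, 0.1172]
eef_rot: [-0.682, 0.683, -0.187, 0.181]
ft_force: [0.1, -0.2, 0.4]
width: 0.0349
```

```bash
python3 - <<'E'
from h import *
stat()
s=r.camera("side");t=r.camera("top")
crop("side",240,250,200,140,4,"d_s.png",s)
E
```

```text
t 8.18 tcp [ 0.487 -0.264  0.117] grasp [ 0.478 -0.264  0.134] F [ 0.142 -0.219  0.357] T [-0.106  0.706  0.018] w 0.0349 q [ 0.339 -0.002  0.249  2.194 -0.537  0.56  -0.582]
```

View pics/d_s.png

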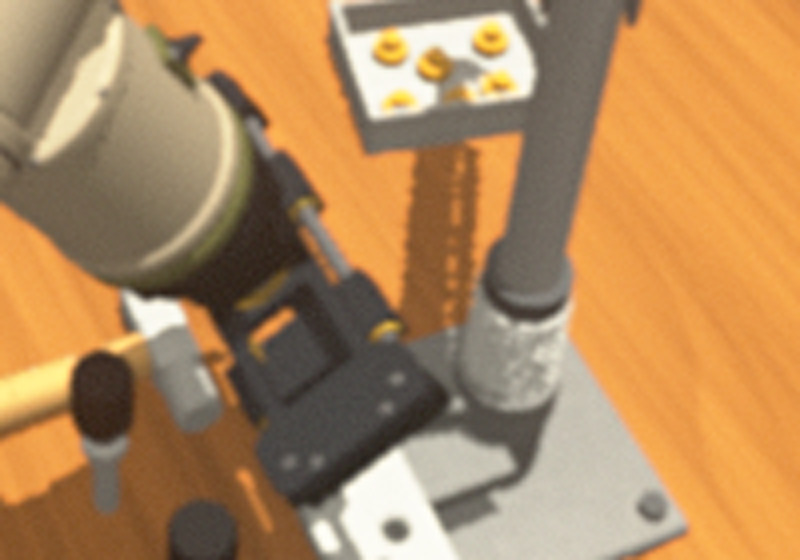

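{"api": "carry_out", "payload": {
  "commands": [
    [[255,0,0,0,0,0,0],[255,0,0,0,0,0,0],[255,0,0,0,0,0,0],[255,0,0,0,0,0,0]]
  ]
}}

```text
time: 8.78
ee_pos: [0.4873, -0.2637, 0.1172]
eef_rot: [-0.682, 0.683, -0.187, 0.181]
ft_force: [-0.4, -0.6, 0.1]
width: 0.0224
```

```bash
python3 - <<'E'
from h import *
s=stat();C=R.from_quat(s["eef_rot"]).as_matrix()
g=s["ee_pos"]-.019*C[:,2]
A=np.array([.564,-.289]);a=np.arctan2(*(g[:2]-A)[::-1]);print(np.hypot(*(g[:2]-A)),np.degrees(a))
rr=.0895
for f in np.arange(0,.81,.1):
    p=g.copy();p[:2]=g[:2]+rr*(np.array([np.cos(a+f),np.sin(a+f)])-[np.cos(a),np.sin(a)]);print(round(f,2),p,(C.T@(p-g)/.025).round(2))
E
```

```text
t 8.78 tcp [ 0.487 -0.264  0.117] grasp [ 0.478 -0.264  0.134] F [-0.388 -0.554  0.115] T [0.023 0.81  0.051] w 0.0224 q [ 0.339 -0.002  0.249  2.194 -0.537  0.56  -0.582]
0.08990296915960837 163.54318705774054
0.0 [ 0.478 -0.264  0.134] [0. 0. 0.]
0.1 [ 0.476 -0.272  0.134] [ 0.35  0.07 -0.04]
0.2 [ 0.474 -0.281  0.134] [ 0.7   0.12 -0.06]
0.3 [ 0.474 -0.29   0.134] [ 1.06  0.13 -0.07]
0.4 [ 0.475 -0.299  0.134] [ 1.42  0.11 -0.05]
0.5 [ 0.476 -0.308  0.134] [ 1.77  0.06 -0.02]
0.6 [ 0.478 -0.316  0.134] [ 2.12 -0.02  0.03]
0.7 [ 0.482 -0.325  0.134] [ 2.45 -0.13  0.1 ]
0.8 [ 0.486 -0.333  0.134] [ 2.77 -0.27  0.18]
```

{"api": "carry_out", "payload": {
  "commands": [
    [[255,0.35,0.07,-0.04,0,0,0],[255,0.7,0.12,-0.06,0,0,0],[255,1.06,0.13,-0.07,0,0,0],[255,1.42,0.11,-0.05,0,0,0],[255,1.77,0.06,-0.02,0,0,0],[255,2.0,0.01,0.01,0,0,0],[255,2.0,0.01,0.01,0,0,0]]
  ],
  "grip_force": 40
}}

```text
time: 9.65
ee_pos: [0.4874, -0.3125, 0.1171]
eef_rot: [0.683, -0.683, 0.186, -0.182]
ft_force: [0.5, 4.9, 3.4]
width: 0.0222
```

```bash
python3 - <<'E'
from h import *
s=stat()
s=r.camera("side");t=r.camera("top")
crop("side",240,250,200,140,4,"e_s.png",s);cv2.imwrite("pics/e_t.png",t)
E
```

```text
t 9.65 tcp [ 0.487 -0.313  0.117] grasp [ 0.478 -0.312  0.133] F [0.532 4.939 3.398] T [1.267 0.485 0.592] w 0.0222 q [ 0.393  0.075  0.299  2.119 -0.619  0.617 -0.432]
```

View pics/e_s.png

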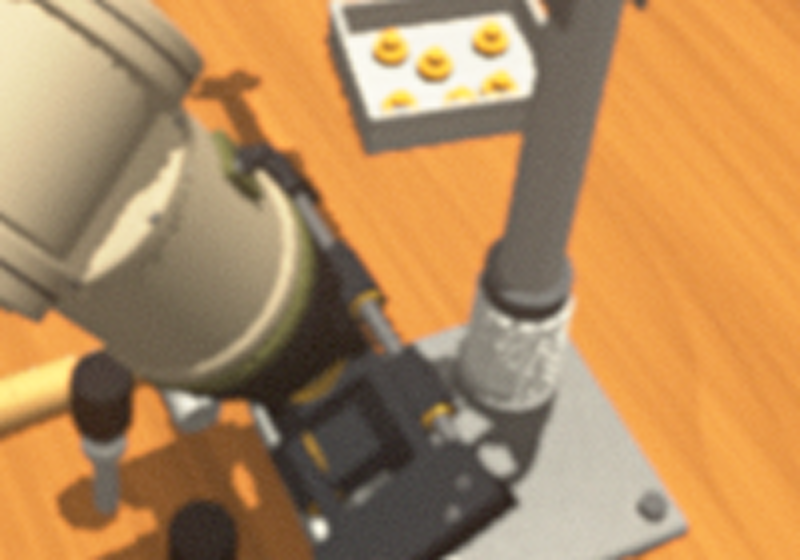

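View pics/e_t.png

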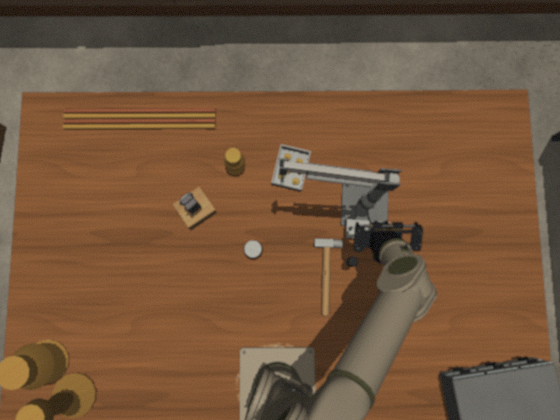

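{"api": "carry_out", "payload": {
  "commands": [
    [[255,0.2,-0.02,0.06,0,0,0],[255,0.32,-0.05,0.08,0,0,0],[255,0.4,-0.07,0.1,0,0,0],[255,0.44,-0.08,0.11,0,0,0],[255,0.44,-0.08,0.11,0,0,0]]
  ]
}}

```text
time: 10.38
ee_pos: [0.4917, -0.321, 0.1166]
eef_rot: [0.684, -0.682, 0.185, -0.184]
ft_force: [-2.8, 10.8, 11.1]
width: 0.022
```

```bash
python3 - <<'E'
from h import *
stat()
E
```

```text
t 10.38 tcp [ 0.492 -0.321  0.117] grasp [ 0.482 -0.321  0.133] F [-2.764 10.844 11.092] T [2.838 0.092 1.217] w 0.022 q [ 0.404  0.099  0.304  2.096 -0.64   0.63  -0.404]
```

{"api": "carry_out", "payload": {
  "commands": [
    [[255,0.0,0.02,-0.04,0,0,0],[255,0.06,0.02,-0.04,0,0,0],[255,0.12,0.01,-0.035,0,0,0],[255,0.16,0.0,-0.03,0,0,0],[255,0.16,0.0,-0.03,0,0,0]]
  ]
}}

```text
time: 11.0
ee_pos: [0.4913, -0.3236, 0.1168]
eef_rot: [0.684, -0.681, 0.184, -0.185]
ft_force: [-0.8, 5.2, 1.9]
width: 0.0218
```

```bash
python3 - <<'E'
from h import *
stat()
s=r.camera("side");crop("side",280,290,140,120,5,"f_s.png",s)
E
```

```text
t 11.0 tcp [ 0.491 -0.324  0.117] grasp [ 0.482 -0.324  0.133] F [-0.756  5.212  1.878] T [1.219 0.727 0.575] w 0.0218 q [ 0.408  0.104  0.307  2.09  -0.644  0.637 -0.395]
```

View pics/f_s.png

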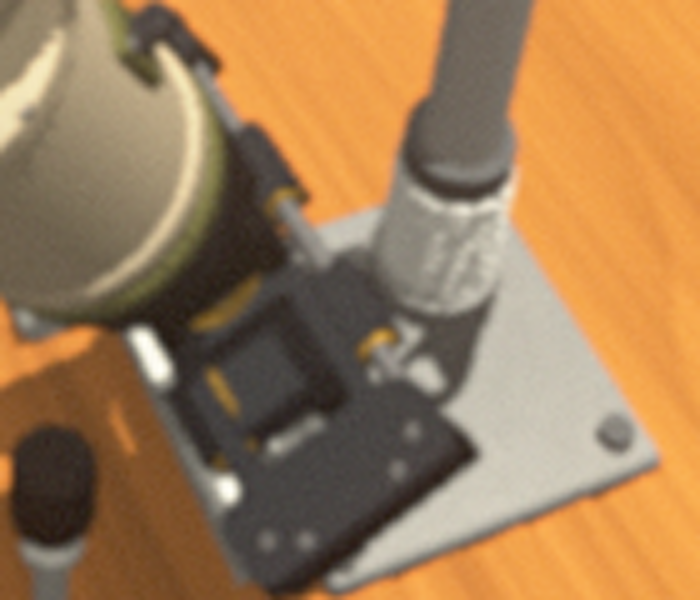

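{"api": "carry_out", "payload": {
  "commands": [
    [[255,0,0.02,0.035,0,0,0],[255,0,0.04,0.07,0,0,0],[255,0,0.04,0.07,0,0,0]]
  ]
}}

```text
time: 11.42
ee_pos: [0.4916, -0.3237, 0.1153]
eef_rot: [0.684, -0.681, 0.184, -0.185]
ft_force: [-1.2, 2.6, 4.7]
width: 0.0218
```

```bash
python3 - <<'E'
from h import *
stat()
E
```

```text
t 11.43 tcp [ 0.492 -0.324  0.115] grasp [ 0.482 -0.324  0.132] F [-1.195  2.591  4.652] T [0.68  0.516 0.357] w 0.0218 q [ 0.409  0.107  0.306  2.092 -0.65   0.634 -0.389]
```

{"api": "carry_out", "payload": {
  "commands": [
    [[255,0,0.04,0.07,0,0,0],[255,0,0.06,0.105,0,0,0],[255,0,0.08,0.14,0,0,0],[255,0,0.08,0.14,0,0,0]]
  ]
}}

```text
time: 11.92
ee_pos: [0.4918, -0.3244, 0.1118]
eef_rot: [0.684, -0.681, 0.185, -0.185]
ft_force: [-1.7, 1.0, 5.6]
width: 0.0221
```

```bash
python3 - <<'E'
from h import *
stat()
E
```

```text
t 11.93 tcp [ 0.492 -0.324  0.112] grasp [ 0.482 -0.324  0.128] F [-1.696  1.029  5.637] T [0.041 0.497 0.12 ] w 0.0221 q [ 0.411  0.113  0.305  2.094 -0.661  0.627 -0.377]
```

{"api": "carry_out", "payload": {
  "commands": [
    [[255,0,0.06,0.1,0,0,0],[255,0,0.1,0.17,0,0,0],[255,0,0.14,0.24,0,0,0],[255,0,0.18,0.31,0,0,0],[255,0,0.18,0.31,0,0,0]]
  ]
}}

```text
time: 12.55
ee_pos: [0.4917, -0.3245, 0.1026]
eef_rot: [0.684, -0.681, 0.185, -0.185]
ft_force: [-1.0, 0.5, 2.3]
width: 0.0217
```

```bash
python3 - <<'E'
from h import *
stat()
E
```

```text
t 12.55 tcp [ 0.492 -0.325  0.103] grasp [ 0.482 -0.325  0.119] F [-0.957  0.538  2.315] T [0.118 0.674 0.139] w 0.0217 q [ 0.417  0.128  0.301  2.101 -0.685  0.612 -0.35 ]
```

{"api": "carry_out", "payload": {
  "commands": [
    [[255,0,0.02,0.035,0,0,0],[255,0,0.04,0.07,0,0,0],[255,0,0.06,0.105,0,0,0],[255,0,0.06,0.105,0,0,0]]
  ]
}}

```text
time: 13.05
ee_pos: [0.4926, -0.3252, 0.101]
eef_rot: [0.684, -0.681, 0.186, -0.185]
ft_force: [-5.3, 4.4, 13.6]
width: 0.0224
```

```bash
python3 - <<'E'
from h import *
stat()
E
```

```text
t 13.05 tcp [ 0.493 -0.325  0.101] grasp [ 0.483 -0.325  0.117] F [-5.299  4.353 13.553] T [0.605 0.249 0.291] w 0.0224 q [ 0.418  0.132  0.3    2.102 -0.694  0.608 -0.341]
```

{"api": "carry_out", "payload": {
  "commands": [
    [[0,0,-0.03,-0.05,0,0,0],[0,0,-0.03,-0.05,0,0,0],[0,0,-0.03,-0.05,0,0,0],[0,0,-0.03,-0.05,0,0,0],[0,0,-0.03,-0.05,0,0,0],[0,0,0,-1,0,0,0],[0,0,0,-2.5,0,0,0],[0,0,0,-4.5,0,0,0],[0,0,0,-6.5,0,0,0],[0,0,0,-6.5,0,0,0]]
  ]
}}

```text
time: 14.3
ee_pos: [0.4101, -0.3271, 0.2454]
eef_rot: [0.683, -0.681, 0.189, -0.185]
ft_force: [0.4, 0.4, -1.2]
width: 0.0871
```

```bash
python3 - <<'E'
from h import *
stat()
s=r.camera("side");t=r.camera("top");cv2.imwrite("pics/g_s.png",s);cv2.imwrite("pics/g_t.png",t);crop("side",280,290,140,120,5,"g_sc.png",s)
E
```

```text
t 14.3 tcp [ 0.41  -0.327  0.245] grasp [ 0.4   -0.327  0.262] F [ 0.399  0.407 -1.18 ] T [-0.014  0.728 -0.009] w 0.0871 q [ 0.456 -0.191  0.346  2.06  -0.397  0.912 -0.57 ]
```

View pics/g_s.png

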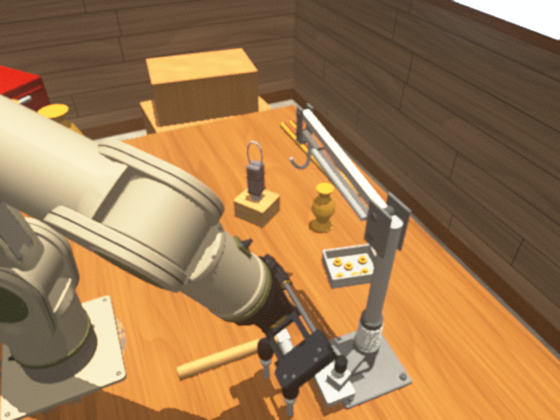

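View pics/g_t.png

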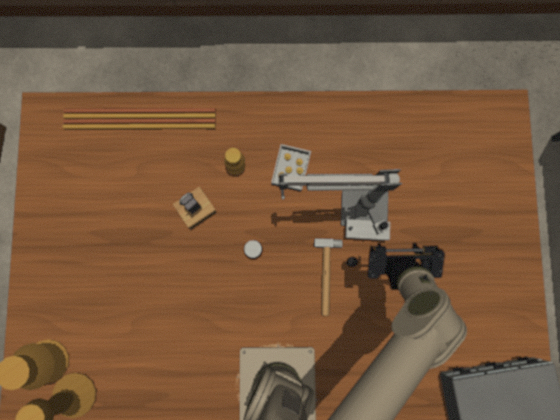

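View pics/g_sc.png

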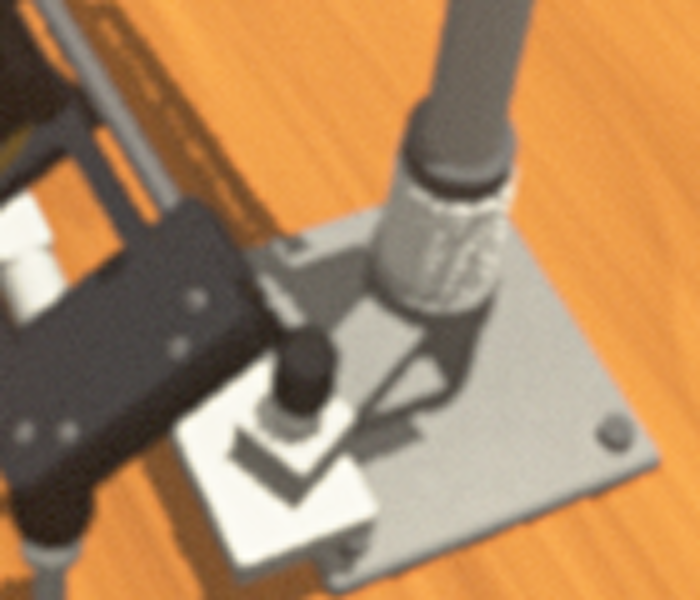

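```bash
python3 - <<'E'
from h import *
s=cv2.imread("pics/g_s.png");t=cv2.imread("pics/g_t.png")
crop("side",275,90,80,90,7,"g_sh.png",s);crop("top",260,160,80,60,8,"g_th.png",t)
E
```

```text
(no output)
```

View pics/g_sh.png

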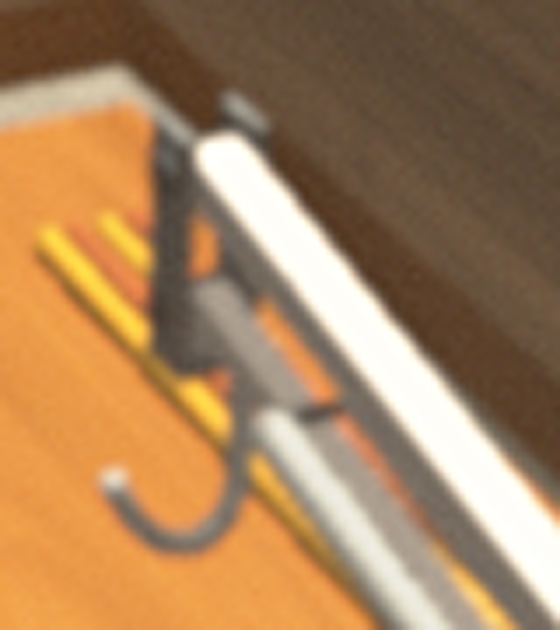

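View pics/g_th.png

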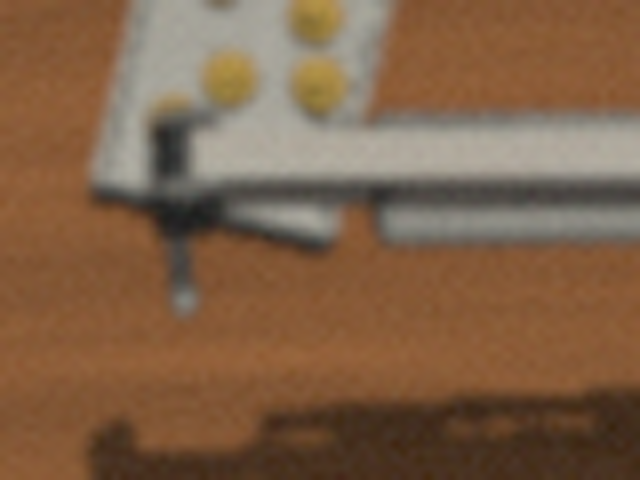

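```bash
python3 - <<'E'
from h import *
tip,e=tri((275+112/7,90+482/7),(260+185/8,160+297/8));print("tip",tip,e)
A=np.array([.564,-.289])
# boom line top edges
a=atz("top",(260+200/8,160+187/8),.42);b=atz("top",(260+640/8,160+187/8),.42);d=a-b;print("boomdir",np.degrees(np.arctan2(d[1],d[0])),a,b)
print("tip rel axis",tip[:2]-A)
for yaw in(86,89,92,95):
  y=np.radians(yaw+90);Y=np.array([np.cos(y),np.sin(y)]);X=np.array([np.cos(y-np.pi/2),np.sin(y-np.pi/2)])
  seat=np.r_[tip[:2]-.031*Y,tip[2]-.028]
  print(yaw,seat,"rel along,perp",(seat[:2]-A)@X,(seat[:2]-A)@Y,"proj",proj("side",seat),proj("top",seat))
# pin now: knob
k=tri((280+303/5,290+372/5),(260+0,160)) if 0 else atz("side",(280+303/5,290+368/5),.116);print("knob now",k,np.degrees(np.arctan2(*(k[:2]-A)[::-1])))
E
```

```text
tip [ 0.527 -0.013  0.358] 0.15136108733767628
boomdir 89.61204775339984 [ 0.55  -0.017  0.42 ] [ 0.55  -0.151  0.42 ]
tip rel axis [-0.037  0.276]
86 [ 0.558 -0.016  0.33 ] rel along,perp 0.2722961827719658 0.025352086044771044 proj [[305.139 167.463]] [[283.544 187.471]]
89 [ 0.558 -0.014  0.33 ] rel along,perp 0.2748722506264524 0.011023976362665102 proj [[304.81  167.043]] [[282.924 187.449]]
92 [ 0.558 -0.012  0.33 ] rel along,perp 0.2766949127481077 -0.0034193181175999625 proj [[304.444 166.634]] [[282.305 187.458]]
95 [ 0.558 -0.011  0.33 ] rel along,perp 0.27775917334674805 -0.01793820932979503 proj [[304.042 166.236]] [[281.686 187.499]]
knob now [ 0.482 -0.323  0.116] -157.73317868264039
```

```bash
python3 - <<'E'
from h import *
F=np.diag([-1,-1,1])
go([.41,.12,.30],tool(0,30)@F)
print("tray",[atz("top",p,.035) for p in((275,187),(303,191),(282,146),(311,152))])
E
```

```text
row shift [-17.8   -1.24  -1.28] turn [-0.09 -0.    0.04] TCPgoal [0.419 0.12  0.284]
tray [array([0.617, 0.004, 0.035]), array([ 0.603, -0.085,  0.035]), array([ 0.752, -0.019,  0.035]), array([ 0.731, -0.113,  0.035])]
```

{"api": "carry_out", "payload": {
  "commands": [
    [[0,-1,-1,-1.2,0,0,0],[0,-17.8,-1.2,-1.3,0,0,0],[0,-17.8,-1.2,-1.3,0,0,0],[0,-17.8,-1.2,-1.3,0,0,0],[0,-17.8,-1.2,-1.3,0,0,0],[0,-17.8,-1.2,-1.3,0,0,0],[0,-17.8,-1.2,-1.3,0,0,0],[0,-17.8,-1.2,-1.3,0,0,0],[0,-17.8,-1.2,-1.3,0,0,0],[0,-17.8,-1.2,-1.3,0,0,0],[0,-17.8,-1.2,-1.3,0,0,0]]
  ]
}}

```text
time: 15.78
ee_pos: [0.4195, 0.1208, 0.2818]
eef_rot: [0.685, -0.681, 0.185, -0.184]
ft_force: [-0.6, -0.1, -0.0]
width: 0.0869
```

```bash
python3 - <<'E'
from h import *
stat();F=np.diag([-1,-1,1])
u=np.array([np.cos(np.radians(34)),np.sin(np.radians(34)),0])
P=np.array([.547,.255,.108])
M=tool(34,40);back=P-.13*M[:,2]
print(back)
go(back,M);go(back,M@F)
E
```

```text
t 15.78 tcp [0.42  0.121 0.282] grasp [0.41  0.121 0.298] F [-0.632 -0.108 -0.001] T [-0.079  0.776 -0.035] w 0.0869 q [-0.364 -0.497 -0.184  2.202  0.215  0.982 -2.19 ]
[0.478 0.208 0.208]
row shift [-3.77 -0.59  4.44] turn [-5.29 -2.58 29.96] TCPgoal [0.488 0.215 0.193]
row shift [-3.77 -0.59  4.44] turn [ 1.91 -3.92 -5.5 ] TCPgoal [0.488 0.215 0.193]
```

{"api": "carry_out", "payload": {
  "commands": [
    [[0,0,0.3,0.6,0,0,-2],[0,0,0.5,1.2,0,0,-4],[0,0,0.5,1.3,0,0,-6],[0,0,0.5,1.3,0,0,-8],[0,0,0.5,1.3,0,0,-10],[0,0,0.5,1.3,0,0,-12],[0,0,0.5,1.3,0,0,-14],[0,0,0.5,1.3,0,0,-16],[0,0,0.5,1.3,0,0,-18],[0,0,0.5,1.3,0,0,-20],[0,0,0.5,1.3,0,0,-22],[0,0,0.5,1.3,0,0,-24]]
  ]
}}

```text
time: 17.27
ee_pos: [0.4254, 0.1184, 0.2464]
eef_rot: [0.932, 0.254, 0.25, 0.07]
ft_force: [1.0, 0.1, 0.2]
width: 0.0869
```

```bash
python3 - <<'E'
from h import *
stat()
P=np.array([.547,.255,.108])
M=tool(34,40);back=P-.13*M[:,2]
go(back,M)
E
```

```text
t 17.27 tcp [0.425 0.118 0.246] grasp [0.416 0.118 0.263] F [1.019 0.061 0.249] T [-0.06   0.643  0.022] w 0.0869 q [-0.736 -0.491  0.088  2.271  0.432  0.972 -0.294]
row shift [ 2.91 -2.79  3.09] turn [  0.32   4.79 -17.31] TCPgoal [0.488 0.215 0.193]
```

{"api": "carry_out", "payload": {
  "commands": [
    [[0,0,0,0,0,0.5,-2],[0,0,0,0,0.1,1,-4],[0,0.2,-0.2,0.2,0.1,1.6,-6],[0,0.6,-0.6,0.6,0.2,2.2,-8],[0,1.2,-1.2,1.2,0.2,2.8,-10],[0,1.9,-1.9,2,0.2,3.3,-12],[0,2.5,-2.4,2.6,0.3,3.9,-14],[0,2.9,-2.8,3.1,0.3,4.4,-16],[0,2.9,-2.8,3.1,0.3,4.8,-17.3],[0,2.9,-2.8,3.1,0.3,4.8,-17.3],[0,2.9,-2.8,3.1,0.3,4.8,-17.3]]
  ]
}}

```text
time: 18.65
ee_pos: [0.488, 0.2144, 0.1923]
eef_rot: [0.444, 0.828, 0.302, 0.161]
ft_force: [0.4, 0.0, 0.4]
width: 0.0872
```

```bash
python3 - <<'E'
from h import *
stat()
P=np.array([.547,.255,.108])
M=tool(34,40)
go(P,M)
s=r.camera("side");t=r.camera("top");cv2.imwrite("pics/i_s.png",s);cv2.imwrite("pics/i_t.png",t)
crop("side",200,110,140,120,5,"i_sc.png",s);crop("top",150,170,120,110,6,"i_tc.png",t)
E
```

```text
t 18.65 tcp [0.488 0.214 0.192] grasp [0.478 0.208 0.207] F [0.424 0.024 0.424] T [-0.322  0.69  -0.042] w 0.0872 q [-0.753 -0.322  0.278  2.349  0.004  0.408  1.696]
row shift [0.04 0.02 5.19] turn [ 0.01  0.03 -0.08] TCPgoal [0.557 0.262 0.093]
```

View pics/i_sc.png

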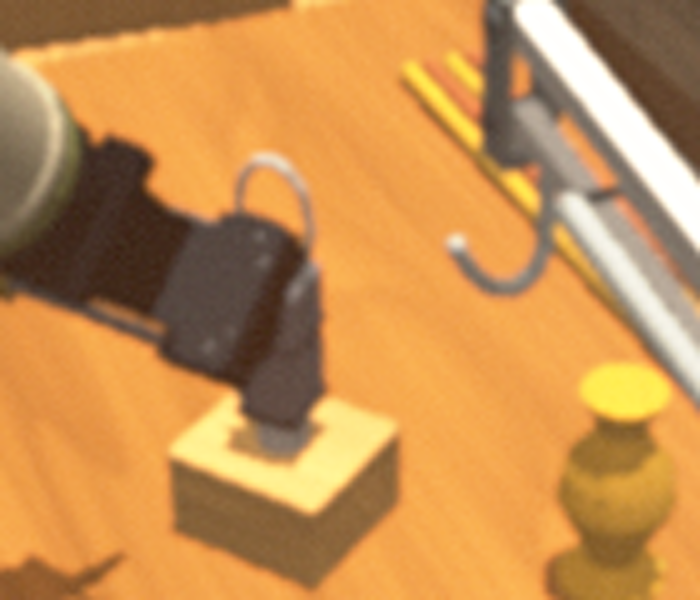

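View pics/i_tc.png

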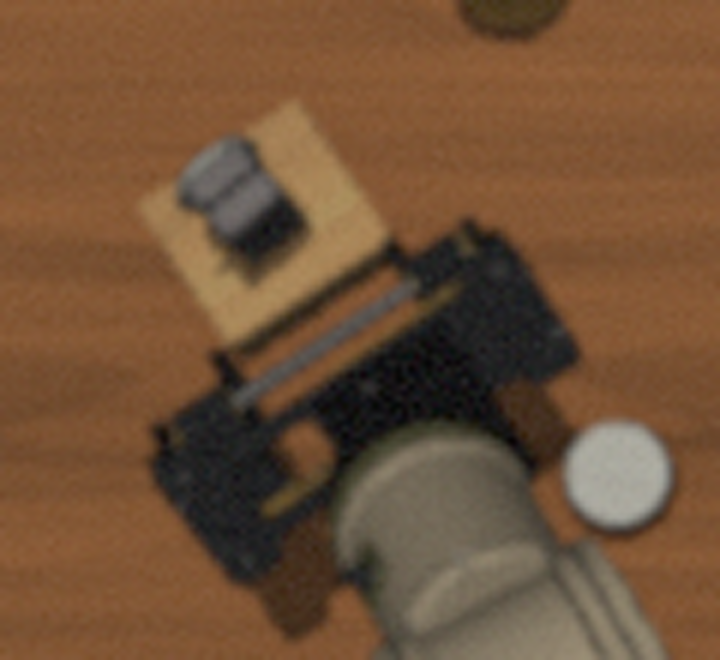

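{"api": "carry_out", "payload": {
  "commands": [
    [[0,0,0,1.5,0,0,0],[0,0,0,3,0,0,0],[0,0,0,4.2,0,0,0],[0,0,0,5.2,0,0,0],[0,0,0,5.2,0,0,0],[0,0,0,5.2,0,0,0]]
  ]
}}

```text
time: 19.5
ee_pos: [0.5572, 0.2611, 0.0922]
eef_rot: [0.444, 0.828, 0.302, 0.161]
ft_force: [-1.3, -2.1, -0.5]
width: 0.0868
```

```bash
python3 - <<'E'
from h import *
stat()
s=r.camera("side");t=r.camera("top")
crop("side",200,110,140,120,5,"j_sc.png",s);crop("top",150,170,120,110,6,"j_tc.png",t)
E
```

```text
t 19.5 tcp [0.557 0.261 0.092] grasp [0.547 0.254 0.107] F [-1.29  -2.105 -0.451] T [-0.623  0.931  0.007] w 0.0868 q [-0.974  0.083  0.527  2.278 -0.914  0.155  2.557]
```

View pics/j_sc.png

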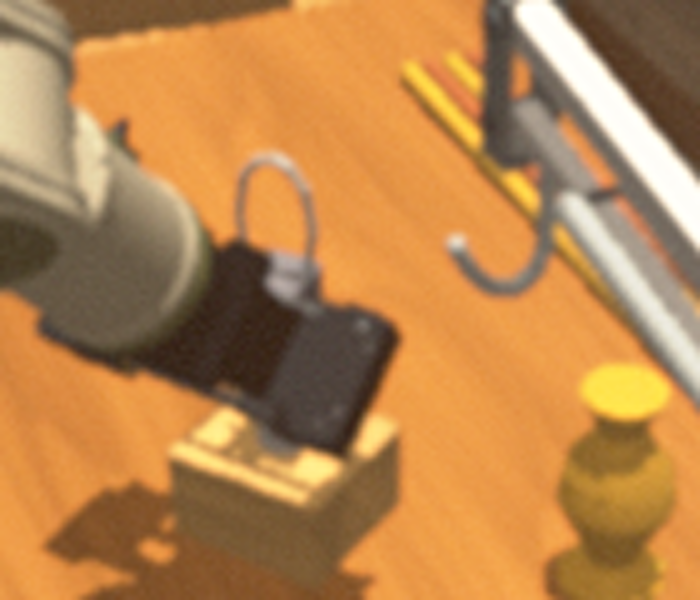

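View pics/j_tc.png

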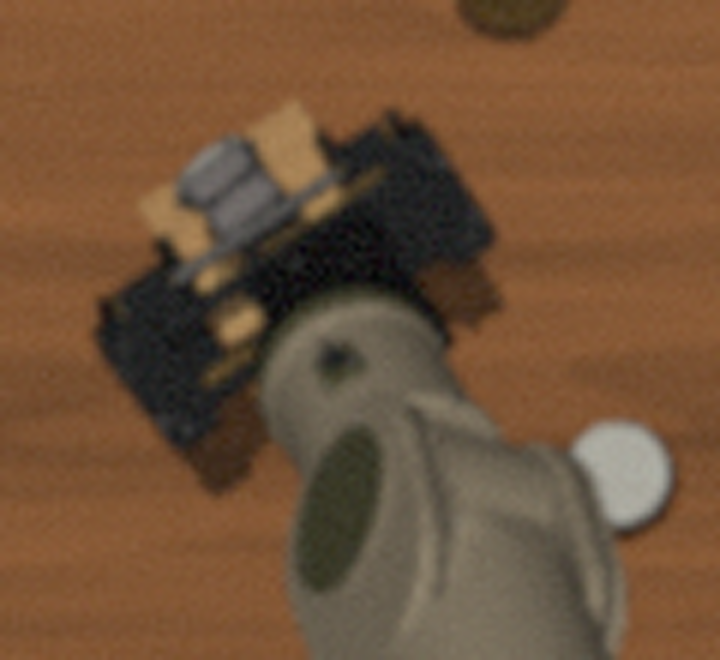

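{"api": "carry_out", "payload": {
  "commands": [
    [[0,0,0,-1.5,0,0,0],[0,0,0,-3,0,0,0],[0,0,0,-4.5,0,0,0],[0,0,0,-5.5,0,0,1],[0,0,0,-5.5,0,0,3],[0,0,0,-5.5,0,0,5],[0,0,0,-5.5,0,0,7],[0,0,0,-5.5,0,0,9],[0,0,0,-5.5,0,0,11],[0,0,0,-5.5,0,0,13],[0,0,0,-5.5,0,0,15],[0,0,0,-5.5,0,0,17]]
  ]
}}

```text
time: 21.1
ee_pos: [0.4839, 0.2109, 0.1991]
eef_rot: [0.888, 0.307, 0.332, -0.086]
ft_force: [-0.5, -0.2, 0.3]
width: 0.0868
```

```bash
python3 - <<'E'
from h import *
stat()
P=np.array([.547,.255,.108])
M=tool(34,40)@np.diag([-1,-1,1])
go(P-.13*M[:,2],M)
E
```

```text
t 21.1 tcp [0.484 0.211 0.199] grasp [0.474 0.204 0.214] F [-0.495 -0.171  0.31 ] T [-0.487  0.667 -0.008] w 0.0868 q [-0.461 -0.309  0.026  2.339 -0.221  0.427  0.403]
row shift [ 0.02 -0.05  0.33] turn [ 0.02 -0.05 18.86] TCPgoal [0.488 0.215 0.193]
```

{"api": "carry_out", "payload": {
  "commands": [
    [[0,0,0,0.1,0,0,2],[0,0,0,0.3,0,0,4],[0,0,0,0.3,0,0,6],[0,0,0,0.3,0,0,8],[0,0,0,0.3,0,0,10],[0,0,0,0.3,0,0,12],[0,0,0,0.3,0,0,14],[0,0,0,0.3,0,0,16],[0,0,0,0.3,0,0,18],[0,0,0,0.3,0,0,18.9],[0,0,0,0.3,0,0,18.9]]
  ]
}}

```text
time: 22.48
ee_pos: [0.488, 0.2129, 0.1938]
eef_rot: [0.828, -0.443, 0.163, -0.302]
ft_force: [-0.7, -0.4, -0.4]
width: 0.087
```

```bash
python3 - <<'E'
from h import *
stat()
P=np.array([.547,.255,.108])
M=tool(34,40)@np.diag([-1,-1,1])
go(P-.003*M[:,2],M)
E
```

```text
t 22.48 tcp [0.488 0.213 0.194] grasp [0.478 0.206 0.208] F [-0.685 -0.372 -0.436] T [-0.537  0.75  -0.009] w 0.087 q [-0.077 -0.274 -0.309  2.321 -0.491  0.43  -1.008]
row shift [-0.11 -0.    5.13] turn [-0.03 -0.07 -0.04] TCPgoal [0.556 0.261 0.096]
```

{"api": "carry_out", "payload": {
  "commands": [
    [[0,-0.1,0,1.5,0,0,0],[0,-0.1,0,3,0,0,0],[0,-0.1,0,4.2,0,0,0],[0,-0.1,0,5.1,0,0,0],[0,-0.1,0,5.1,0,0,0],[0,-0.1,0,5.1,0,0,0]]
  ]
}}

```text
time: 23.22
ee_pos: [0.555, 0.2601, 0.0971]
eef_rot: [0.828, -0.443, 0.163, -0.302]
ft_force: [0.7, 0.7, -0.1]
width: 0.0874
```

```bash
python3 - <<'E'
from h import *
stat()
P=np.array([.547,.255,.108])
M=tool(34,40)@np.diag([-1,-1,1])
go(P-.003*M[:,2],M)
E
```

```text
t 23.23 tcp [0.555 0.26  0.097] grasp [0.545 0.253 0.112] F [ 0.733  0.654 -0.092] T [-0.489  0.727  0.005] w 0.0874 q [-0.115  0.095 -0.363  2.243 -0.365  0.12  -1.099]
row shift [-0.01  0.01  0.06] turn [-0.03 -0.07 -0.03] TCPgoal [0.556 0.261 0.096]
```

{"api": "carry_out", "payload": {
  "commands": [
    [[255,0,0,0,0,0,0],[255,0,0,0,0,0,0],[255,0,0,0,0,0,0],[255,0,0,0,0,0,0],[255,0,0,0,0,0,0],[255,0,0,0,0,0,0],[255,0,0,0,0,0,0],[255,0,0,0,0,0,0]]
  ],
  "grip_force": 50
}}

```text
time: 24.22
ee_pos: [0.555, 0.2603, 0.0972]
eef_rot: [0.828, -0.443, 0.163, -0.302]
ft_force: [-0.5, 1.6, -0.3]
width: 0.0385
```

```bash
python3 - <<'E'
from h import *
stat()
s=r.camera("side")
crop("side",200,110,140,120,5,"k_sc.png",s)
st=r.read_state();C=R.from_quat(st["eef_rot"]).as_matrix();print("up 10mm",C.T@[0,0,.01]/.025)
E
```

```text
t 24.23 tcp [0.555 0.26  0.097] grasp [0.545 0.254 0.112] F [-0.459  1.615 -0.267] T [-0.109  0.772  0.163] w 0.0385 q [-0.115  0.095 -0.364  2.243 -0.365  0.12  -1.1  ]
up 10mm [ 0.001 -0.258 -0.306]
```

View pics/k_sc.png

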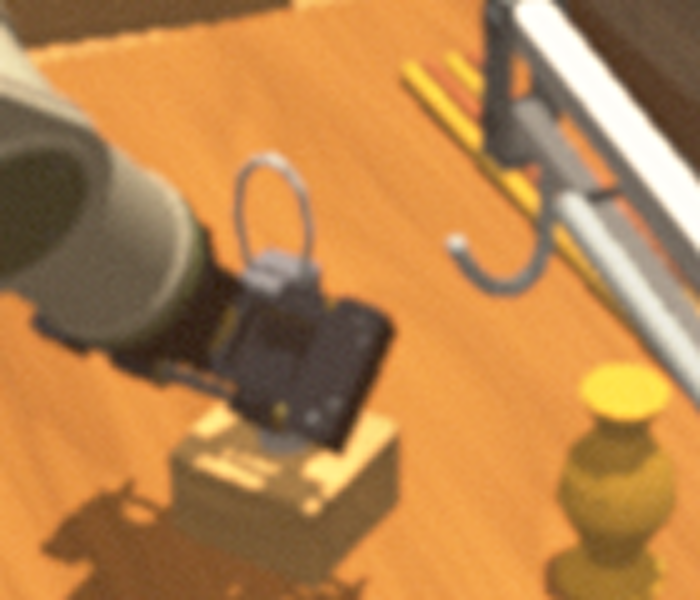

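{"api": "carry_out", "payload": {
  "commands": [
    [[255,0,-0.13,-0.15,0,0,0],[255,0,-0.4,-0.46,0,0,0],[255,0,-0.8,-0.92,0,0,0],[255,0,-1.2,-1.4,0,0,0],[255,0,-1.7,-2.0,0,0,0],[255,0,-1.95,-2.3,0,0,0],[255,0,-1.95,-2.3,0,0,0]]
  ]
}}

```text
time: 25.15
ee_pos: [0.5552, 0.2605, 0.1732]
eef_rot: [0.828, -0.443, 0.164, -0.302]
ft_force: [1.0, 0.8, -6.3]
width: 0.0387
```

```bash
python3 - <<'E'
from h import *
stat()
s=r.camera("side");t=r.camera("top")
crop("side",200,90,140,120,5,"l_sc.png",s);crop("top",150,150,120,110,6,"l_tc.png",t)
E
```

```text
t 25.15 tcp [0.555 0.261 0.173] grasp [0.545 0.254 0.188] F [ 0.97   0.802 -6.319] T [-0.948  1.45   0.016] w 0.0387 q [-0.136 -0.042 -0.327  2.181 -0.29   0.313 -1.205]
```

View pics/l_sc.png

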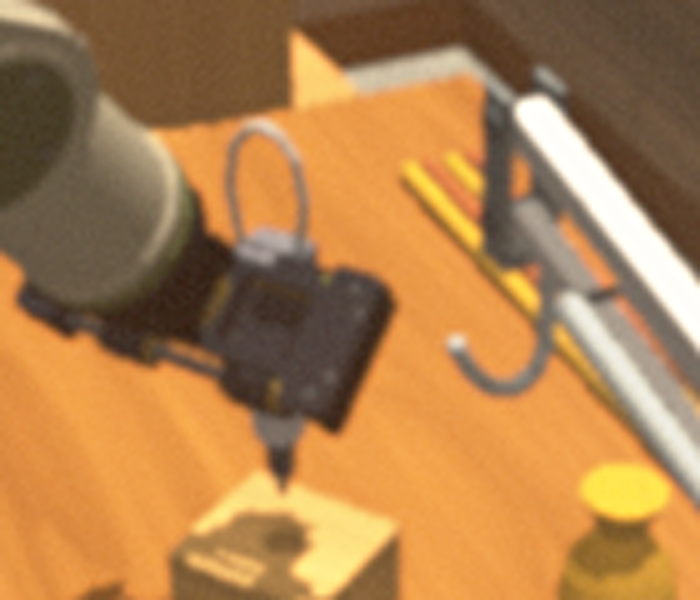

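View pics/l_tc.png

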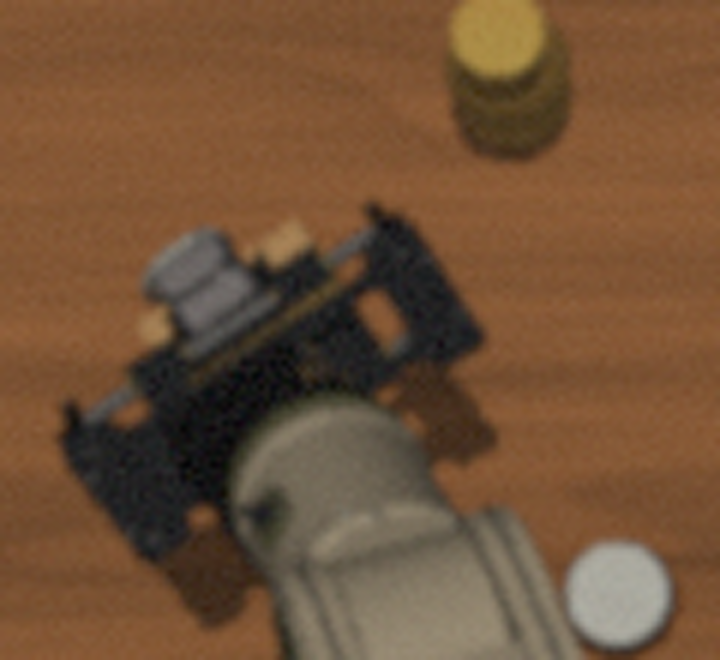

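```bash
python3 - <<'E'
from h import *
s=stat();C=R.from_quat(s["eef_rot"]).as_matrix();g=s["ee_pos"]-.019*C[:,2]
b,e=tri((200+262/5,90+122/5),(150+186/6,150+250/6));print("bail outer top",b,e,"rel grasp",b-g)
tip,_=tri((200+262/5,90+122/5),(150+186/6,150+250/6))
bit=atz("side",(200+285/5,90+490/5),g[2]-.094);print("bit at",bit)
E
```

```text
t 25.25 tcp [0.555 0.26  0.172] grasp [0.544 0.254 0.186] F [-0.556 -0.037 -6.677] T [-0.912  1.463  0.021] w 0.0389 q [-0.136 -0.04  -0.327  2.182 -0.29   0.312 -1.205]
bail outer top [0.549 0.254 0.323] 0.15103706039968756 rel grasp [0.005 0.    0.137]
bit at [0.553 0.257 0.092]
```

```bash
python3 - <<'E'
from h import *
M=tool(0,40)@np.diag([-1,-1,1])
go([.545,.254,.246]);go([.465,-.013,.246],M)
E
```

```text
row shift [ 0.01 -1.57 -1.81] turn [0. 0. 0.] TCPgoal [0.555 0.261 0.231]
row shift [ 7.39  5.08 -7.38] turn [-0.03  4.31  5.18] TCPgoal [ 0.477 -0.013  0.231]
```

{"api": "carry_out", "payload": {
  "commands": [
    [[255,0,-0.5,-0.6,0,0,0],[255,0,-1.2,-1.4,0,0,0],[255,0.5,-1,-2.2,0,0.3,0.4],[255,1.4,-0.3,-3,0,0.8,1],[255,2.4,0.6,-3.7,0,1.4,1.7],[255,3.5,1.6,-4.5,0,2,2.4],[255,4.6,2.6,-5.4,0,2.7,3.2],[255,5.7,3.6,-6.2,0,3.3,4],[255,6.6,4.4,-6.9,0,3.9,4.7],[255,7.2,4.9,-7.3,0,4.3,5.2],[255,7.4,5.1,-7.4,0,4.3,5.2],[255,7.4,5.1,-7.4,0,4.3,5.2]]
  ]
}}

```text
time: 26.75
ee_pos: [0.4772, -0.0135, 0.2309]
eef_rot: [-0.664, 0.665, -0.241, 0.243]
ft_force: [0.3, 0.2, -5.8]
width: 0.0384
```

```bash
python3 - <<'E'
from h import *
stat()
M=tool(0,40)@np.diag([-1,-1,1])
go([.465,-.013,.246],M)
s=r.camera("side");t=r.camera("top");cv2.imwrite("pics/m_s.png",s);cv2.imwrite("pics/m_t.png",t)
crop("side",230,80,130,110,6,"m_sc.png",s);crop("top",230,150,120,90,6,"m_tc.png",t)
E
```

```text
t 26.75 tcp [ 0.477 -0.013  0.231] grasp [ 0.465 -0.013  0.245] F [ 0.308  0.235 -5.81 ] T [-0.041  1.654  0.041] w 0.0384 q [ 0.167 -0.498 -0.217  2.381 -0.125  0.551 -1.551]
row shift [-0.02 -0.01 -0.01] turn [-0.01  0.02 -0.02] TCPgoal [ 0.477 -0.013  0.231]
```

View pics/m_sc.png

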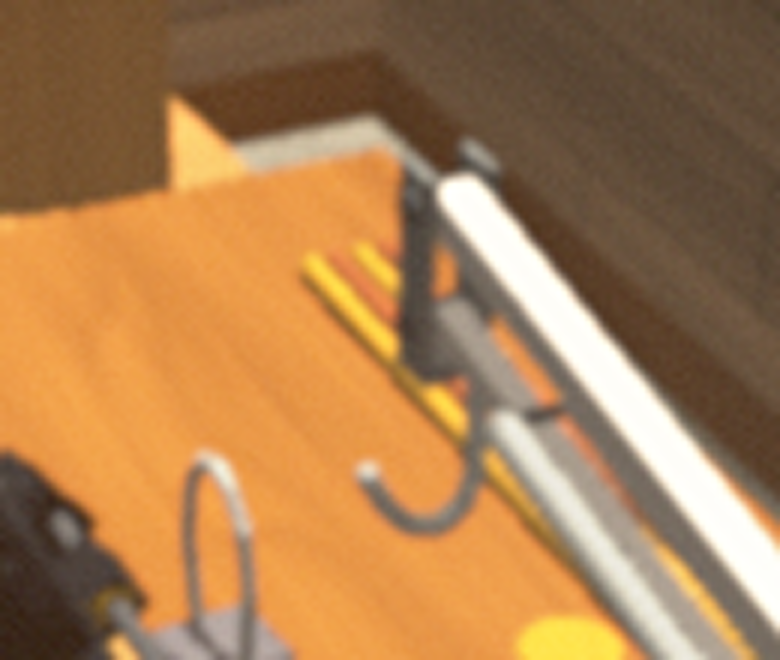

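View pics/m_tc.png

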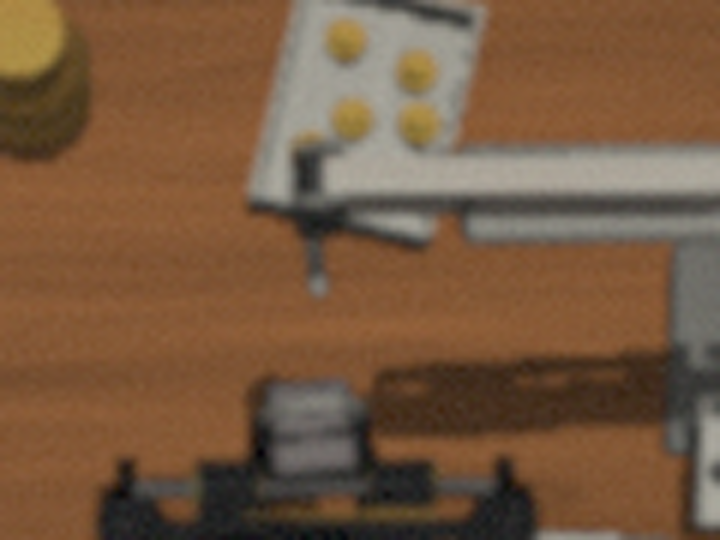

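```bash
python3 - <<'E'
from h import *
print("bail",tri((230+216/6,80+458/6),(230+312/6,150+392/6)))
print("bail alt",tri((230+208/6,80+455/6),(230+312/6,150+388/6)))
print("tip",tri((230+368/6,80+468/6),(230+317/6,150+289/6)))
print("predict bail outer from grasp",proj("side",[.468,-.013,.379]),proj("top",[.468,-.013,.379]))
E
```

```text
bail (array([ 0.476, -0.009,  0.376]), np.float64(0.6382087701644821))
bail alt (array([ 0.475, -0.009,  0.377]), np.float64(1.5878689338399852))
tip (array([ 0.526, -0.013,  0.36 ]), np.float64(0.7130893057020558))
predict bail outer from grasp [[263.215 156.674]] [[283.317 219.039]]
```

{"api": "carry_out", "payload": {
  "commands": [
    [[255,0.04,-0.08,-0.09,0,0,0],[255,0.08,-0.4,0.17,0,0,0],[255,0.08,-0.8,0.51,0,0,0],[255,0.08,-1.2,0.85,0,0,0],[255,0.08,-1.6,1.18,0,0,0],[255,0.08,-1.9,1.44,0,0,0],[255,0.08,-2.2,1.69,0,0,0],[255,0.08,-2.38,1.84,0,0,0],[255,0.08,-2.38,1.84,0,0,0]]
  ]
}}

```text
time: 27.98
ee_pos: [0.5526, -0.0147, 0.2342]
eef_rot: [-0.664, 0.664, -0.241, 0.243]
ft_force: [0.2, 0.3, -6.0]
width: 0.0389
```

```bash
python3 - <<'E'
from h import *
stat()
s=r.camera("side");t=r.camera("top")
crop("side",230,80,130,110,6,"n_sc.png",s);crop("top",230,150,120,90,6,"n_tc.png",t)
E
```

```text
t 27.98 tcp [ 0.553 -0.015  0.234] grasp [ 0.54  -0.015  0.249] F [ 0.239  0.323 -5.97 ] T [-0.051  1.725  0.06 ] w 0.0389 q [ 0.201 -0.284 -0.249  2.239 -0.067  0.48  -1.586]
```

View pics/n_sc.png

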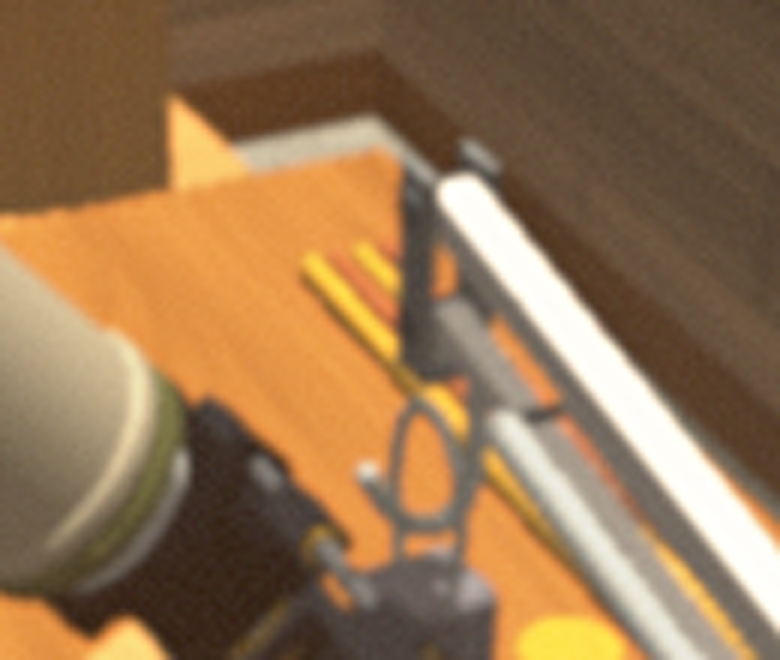

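View pics/n_tc.png

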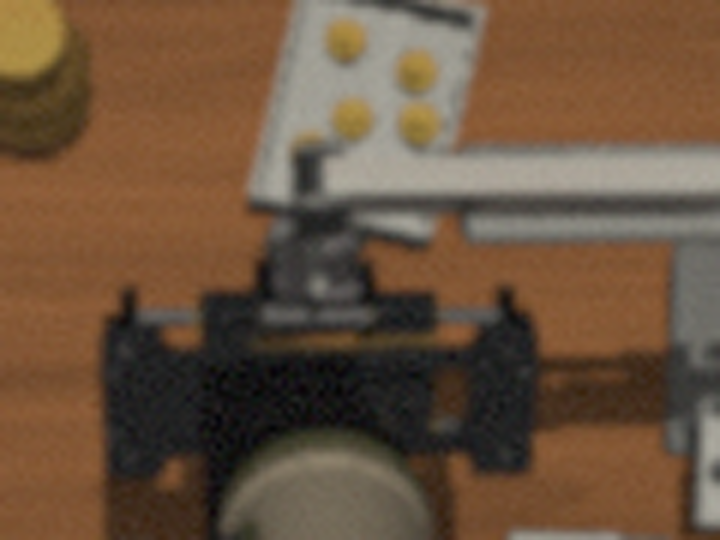

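{"api": "carry_out", "payload": {
  "commands": [
    [[255,0,0.13,0.15,0,0,0],[255,0,0.31,0.37,0,0,0],[255,0,0.5,0.6,0,0,0],[255,0,0.7,0.84,0,0,0],[255,0,0.85,1.01,0,0,0],[255,0,0.93,1.1,0,0,0],[255,0,0.93,1.1,0,0,0]]
  ]
}}

```text
time: 28.95
ee_pos: [0.5521, -0.0147, 0.198]
eef_rot: [-0.664, 0.664, -0.241, 0.243]
ft_force: [-0.9, 0.2, -6.8]
width: 0.0389
```

```bash
python3 - <<'E'
from h import *
stat()
s=r.camera("side");t=r.camera("top")
crop("side",230,80,130,110,6,"o_sc.png",s)
E
```

```text
t 28.95 tcp [ 0.552 -0.015  0.198] grasp [ 0.54  -0.015  0.213] F [-0.896  0.157 -6.841] T [-0.04   1.731  0.012] w 0.0389 q [ 0.209 -0.241 -0.266  2.288 -0.049  0.388 -1.605]
```

View pics/o_sc.png

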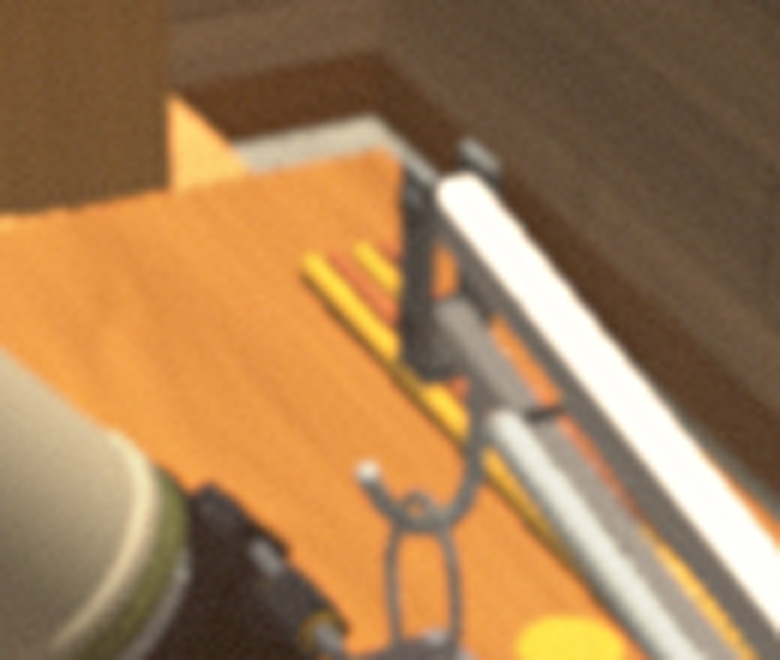

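{"api": "carry_out", "payload": {
  "commands": [
    [[255,0,0.1,0.12,0,0,0],[255,0,0.25,0.3,0,0,0],[255,0,0.4,0.48,0,0,0],[255,0,0.51,0.61,0,0,0],[255,0,0.51,0.61,0,0,0]]
  ]
}}

```text
time: 29.68
ee_pos: [0.5524, -0.0142, 0.1784]
eef_rot: [0.664, -0.664, 0.241, -0.243]
ft_force: [1.3, 4.1, -1.5]
width: 0.038
```

```bash
python3 - <<'E'
from h import *
stat()
s=r.camera("side");t=r.camera("top")
crop("side",230,80,130,110,6,"p_sc.png",s);cv2.imwrite("pics/p_t.png",t)
E
```

```text
t 29.68 tcp [ 0.552 -0.014  0.178] grasp [ 0.54  -0.014  0.193] F [ 1.31   4.132 -1.526] T [0.105 1.172 0.553] w 0.038 q [ 0.217 -0.211 -0.281  2.312 -0.032  0.335 -1.622]
```

View pics/p_sc.png

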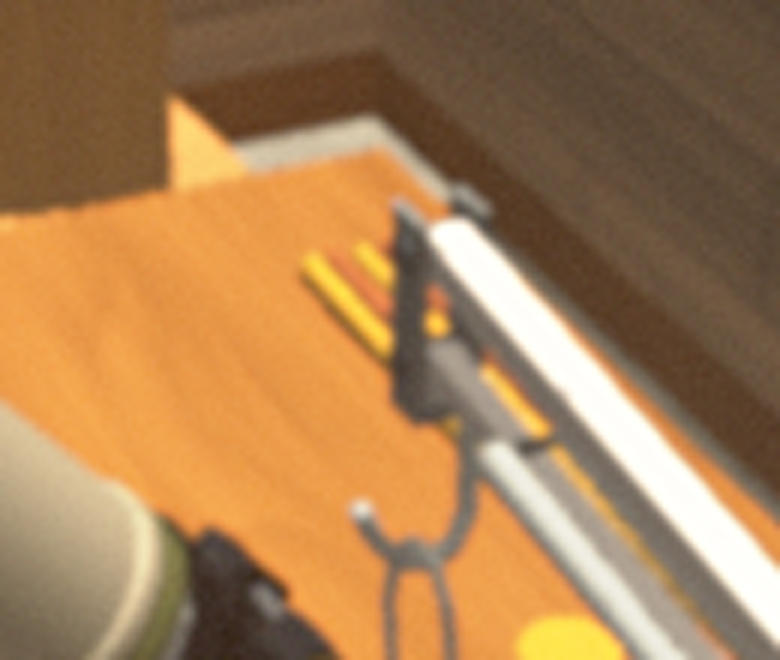

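{"api": "carry_out", "payload": {
  "commands": [
    [[255,-0.06,0,0,0,0,0],[255,-0.12,0,0,0,0,0],[255,-0.12,0,0,0,0,0],[255,-0.12,0,0,0,0,0]]
  ]
}}

```text
time: 30.28
ee_pos: [0.5525, -0.0118, 0.1788]
eef_rot: [-0.664, 0.664, -0.241, 0.243]
ft_force: [0.5, -0.7, -2.5]
width: 0.0384
```

```bash
python3 - <<'E'
from h import *
stat()
s=r.camera("side");t=r.camera("top")
crop("side",230,80,130,110,6,"q_sc.png",s);cv2.imwrite("pics/q_t.png",t)
crop("top",230,150,120,90,6,"q_tc.png",t)
E
```

```text
t 30.27 tcp [ 0.553 -0.012  0.179] grasp [ 0.54  -0.012  0.193] F [ 0.493 -0.748 -2.51 ] T [-0.121  1.255 -0.176] w 0.0384 q [ 0.222 -0.212 -0.292  2.311 -0.023  0.336 -1.638]
```

View pics/q_sc.png

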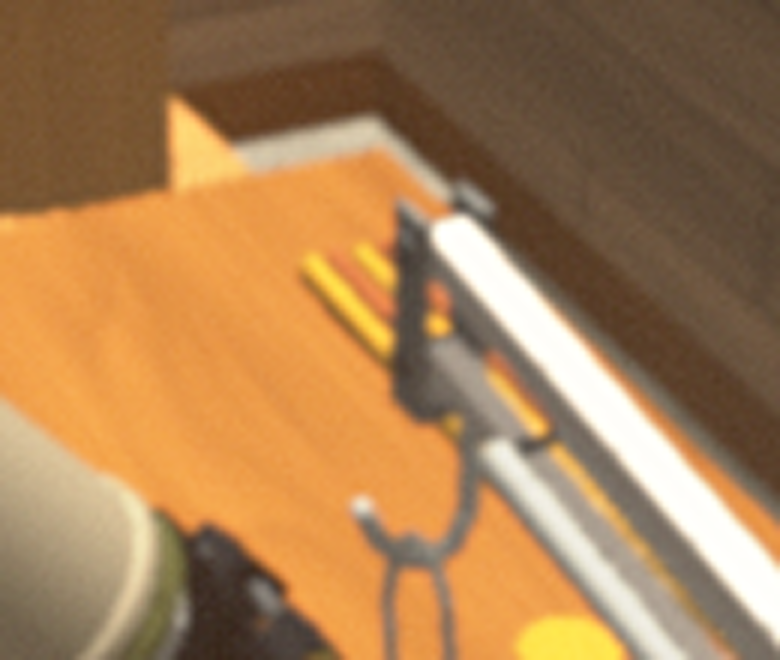

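View pics/q_tc.png

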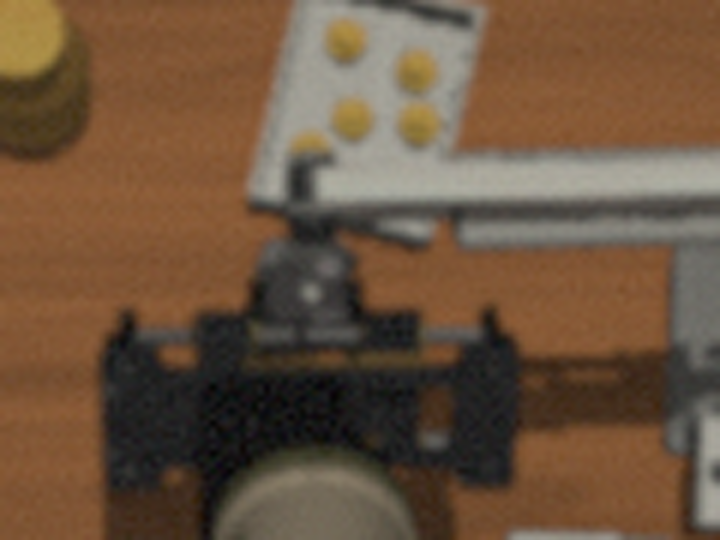

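{"api": "carry_out", "payload": {
  "commands": [
    [[255,0,0.06,0.07,0,0,0],[255,-0.01,0.16,0.19,0,0,0],[255,-0.03,0.27,0.32,0,0,0],[255,-0.04,0.38,0.45,0,0,0],[255,-0.05,0.47,0.56,0,0,0],[255,-0.05,0.51,0.61,0,0,0],[255,-0.05,0.51,0.61,0,0,0],[255,-0.05,0.51,0.61,0,0,0]]
  ]
}}

```text
time: 31.38
ee_pos: [0.5527, -0.0103, 0.1591]
eef_rot: [-0.664, 0.664, -0.241, 0.243]
ft_force: [0.9, 1.4, -0.4]
width: 0.0386
```

```bash
python3 - <<'E'
from h import *
stat()
s=r.camera("side")
crop("side",230,80,130,110,6,"r_sc.png",s)
stat()
E
```

```text
t 31.38 tcp [ 0.553 -0.01   0.159] grasp [ 0.54  -0.01   0.174] F [ 0.943  1.428 -0.42 ] T [-0.015  1.029  0.107] w 0.0386 q [ 0.24  -0.179 -0.318  2.332  0.008  0.281 -1.672]
t 31.43 tcp [ 0.553 -0.01   0.159] grasp [ 0.54  -0.01   0.174] F [ 1.031  0.877 -1.306] T [-0.     0.999  0.081] w 0.0384 q [ 0.24  -0.179 -0.318  2.332  0.008  0.281 -1.672]
```

View pics/r_sc.png

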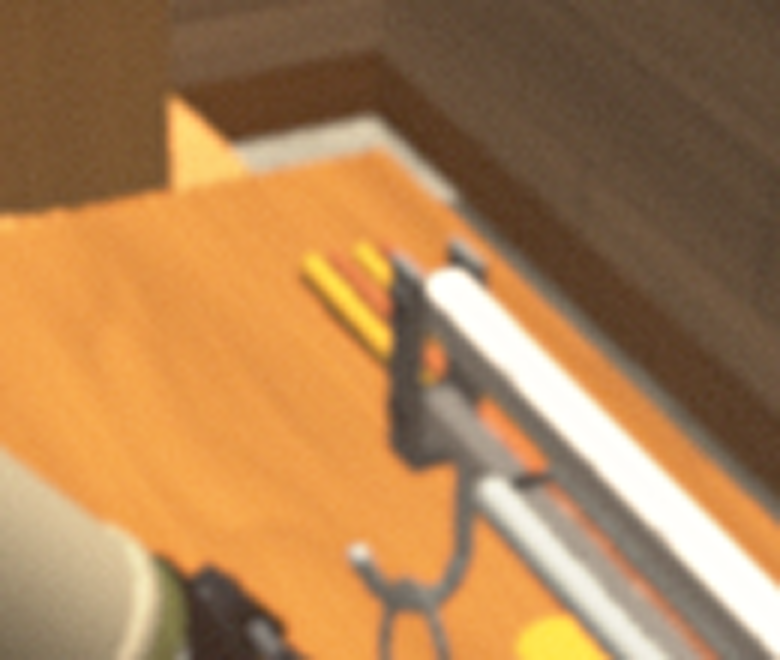

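```bash
cat >> h.py <<'E'
def avg(n=8):
    L=[]
    for _ in range(n): r.camera("side");s=r.read_state();L.append(np.r_[s["ft_force"],s["torque"]])
    print("t",s["time"],"avgF,T",np.mean(L,0),"sd",np.std(L,0)[:3])
E
python3 -c "
from h import *
avg()"
```

```text
t 31.825 avgF,T [ 0.402  0.955 -0.815  0.001  0.991  0.114] sd [0.495 0.559 0.727]
```

{"api": "carry_out", "payload": {
  "commands": [
    [[255,-0.01,0.05,0.06,0,0,0],[255,-0.03,0.11,0.13,0,0,0],[255,-0.04,0.17,0.2,0,0,0],[255,-0.05,0.21,0.25,0,0,0],[255,-0.05,0.21,0.25,0,0,0],[255,-0.05,0.21,0.25,0,0,0]]
  ]
}}

```text
time: 32.58
ee_pos: [0.5526, -0.0092, 0.1509]
eef_rot: [-0.664, 0.664, -0.241, 0.243]
ft_force: [1.2, -1.9, -0.7]
width: 0.0384
```

```bash
python3 - <<'E'
from h import *
stat();avg(12)
E
```

```text
t 32.58 tcp [ 0.553 -0.009  0.151] grasp [ 0.54  -0.009  0.165] F [ 1.231 -1.854 -0.657] T [-0.113  0.943 -0.308] w 0.0384 q [ 0.252 -0.164 -0.335  2.34   0.029  0.259 -1.696]
t 33.175 avgF,T [ 0.294 -2.039 -0.529 -0.118  0.926 -0.29 ] sd [0.356 0.604 0.51 ]
```

{"api": "carry_out", "payload": {
  "commands": [
    [[255,0.02,0.05,0.06,0,0,0],[255,0.03,0.1,0.12,0,0,0],[255,0.03,0.13,0.15,0,0,0],[255,0.03,0.13,0.15,0,0,0],[255,0.03,0.13,0.15,0,0,0]]
  ]
}}

```text
time: 33.8
ee_pos: [0.5526, -0.0097, 0.146]
eef_rot: [-0.664, 0.664, -0.241, 0.244]
ft_force: [1.0, 0.3, -0.4]
width: 0.0383
```

```bash
python3 - <<'E'
from h import *
stat();avg(12)
s=r.camera("side");crop("side",230,80,130,110,6,"s_sc.png",s)
E
```

```text
t 33.8 tcp [ 0.553 -0.01   0.146] grasp [ 0.54 -0.01  0.16] F [ 1.007  0.268 -0.4  ] T [0.039 0.934 0.081] w 0.0383 q [ 0.257 -0.155 -0.34   2.345  0.037  0.245 -1.702]
t 34.4 avgF,T [ 0.728  0.447 -0.132 -0.022  0.88   0.091] sd [0.435 0.617 0.5  ]
```

View pics/s_sc.png

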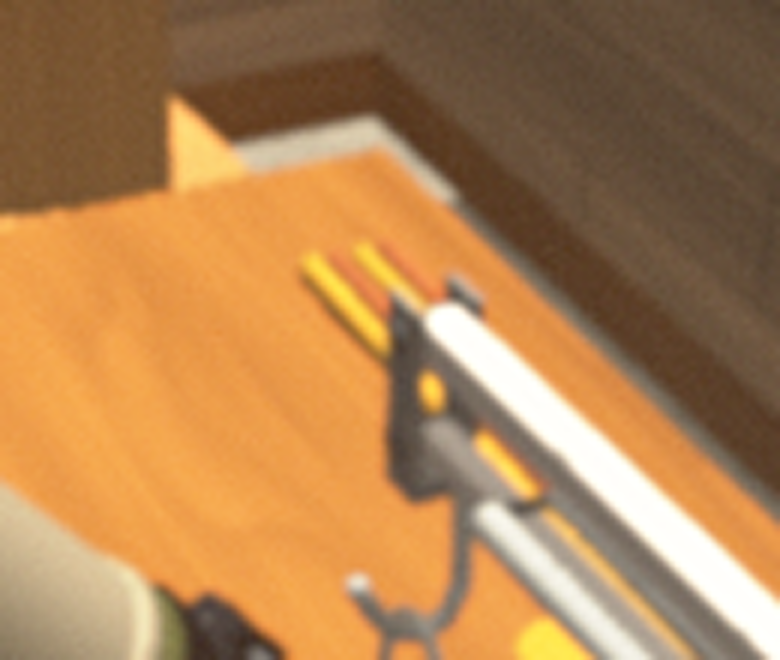

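{"api": "carry_out", "payload": {
  "commands": [
    [[255,0.01,-0.02,0.06,0,0,0],[255,0.01,-0.05,0.12,0,0,0],[255,0.01,-0.05,0.12,0,0,0],[255,0.01,-0.05,0.12,0,0,0]]
  ]
}}

```text
time: 34.95
ee_pos: [0.5555, -0.0101, 0.1444]
eef_rot: [-0.664, 0.664, -0.241, 0.243]
ft_force: [-1.0, 1.1, -0.1]
width: 0.0383
```

```bash
python3 - <<'E'
from h import *
stat();avg(14)
E
```

```text
t 34.95 tcp [ 0.555 -0.01   0.144] grasp [ 0.543 -0.01   0.159] F [-1.034  1.079 -0.104] T [0.006 0.931 0.121] w 0.0383 q [ 0.263 -0.144 -0.345  2.34   0.047  0.24  -1.71 ]
t 35.65 avgF,T [-0.498  0.717  0.115  0.003  0.927  0.135] sd [0.44  0.555 0.525]
```

{"api": "carry_out", "payload": {
  "commands": [
    [[255,-0.015,0.03,-0.026,0,0,0],[255,-0.015,0.03,-0.026,0,0,0],[255,-0.015,0.03,-0.026,0,0,0],[255,-0.015,0.03,-0.026,0,0,0]]
  ],
  "grip_force": 15
}}

```text
time: 36.15
ee_pos: [0.5546, -0.0097, 0.1446]
eef_rot: [-0.664, 0.664, -0.242, 0.244]
ft_force: [-0.5, 1.3, -0.0]
width: 0.0388
```

{"api": "carry_out", "payload": {
  "commands": [
    [[255,0,0,0,0,0,0],[255,0,0,0,0,0,0],[255,0,0,0,0,0,0],[255,0,0,0,0,0,0]]
  ],
  "grip_force": 3
}}

```text
time: 36.65
ee_pos: [0.5546, -0.0097, 0.1446]
eef_rot: [-0.664, 0.664, -0.242, 0.244]
ft_force: [-0.1, 0.1, -0.3]
width: 0.0383
```

```bash
python3 - <<'E'
from h import *
stat();avg(14)
s=r.camera("side");crop("side",230,80,130,140,5,"t_sc.png",s)
E
```

```text
t 36.65 tcp [ 0.555 -0.01   0.145] grasp [ 0.542 -0.01   0.159] F [-0.102  0.147 -0.297] T [0.019 0.887 0.059] w 0.0383 q [ 0.262 -0.147 -0.345  2.342  0.046  0.24  -1.71 ]
t 37.35 avgF,T [ 0.102  0.348 -0.02  -0.036  0.901  0.036] sd [0.506 0.392 0.475]
```

View pics/t_sc.png

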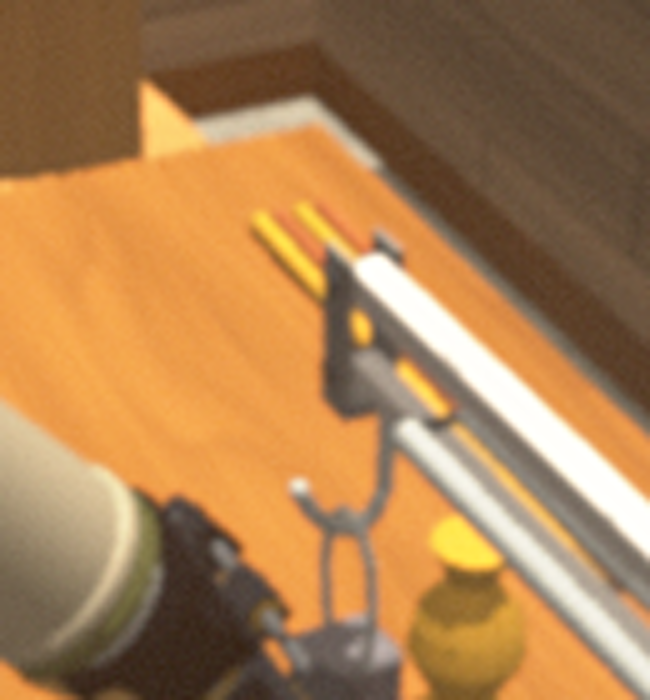

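{"api": "carry_out", "payload": {
  "commands": [
    [[130,0,0,0,0,0,0],[110,0,0,0,0,0,0],[80,0,0,0,0,0,0],[40,0,0,0,0,0,0],[0,0,0,0,0,0,0],[0,0,0,0,0,0,0],[0,0,0,0,0,0,0],[0,0,0,0,0,0,0]]
  ]
}}

```text
time: 38.4
ee_pos: [0.5546, -0.0097, 0.1446]
eef_rot: [-0.664, 0.664, -0.242, 0.244]
ft_force: [0.5, -0.6, 0.0]
width: 0.0867
```

```bash
python3 - <<'E'
from h import *
stat();avg(6)
s=r.camera("side");crop("side",230,80,130,140,5,"u_sc.png",s)
t=r.camera("top");crop("top",230,150,120,90,6,"u_tc.png",t)
E
```

```text
t 38.4 tcp [ 0.555 -0.01   0.145] grasp [ 0.542 -0.01   0.159] F [ 0.464 -0.632  0.019] T [-0.086  0.934  0.027] w 0.0867 q [ 0.262 -0.147 -0.345  2.342  0.046  0.24  -1.71 ]
t 38.7 avgF,T [ 0.219  0.085  0.248 -0.029  0.888 -0.011] sd [0.48  0.568 0.451]
```

View pics/u_sc.png

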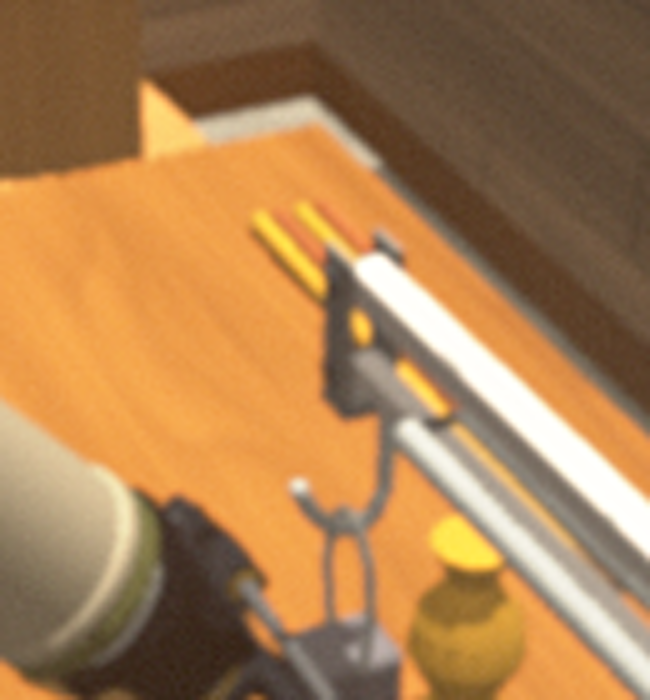

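View pics/u_tc.png

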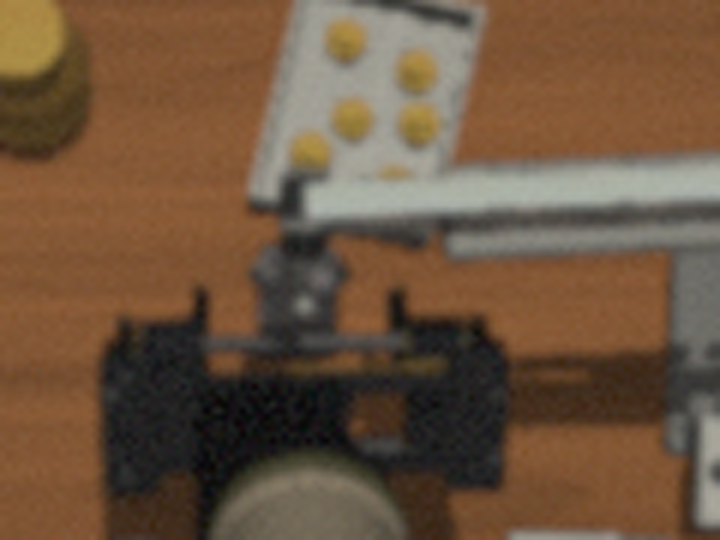

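{"api": "carry_out", "payload": {
  "commands": [
    [[0,0,0,-0.3,0,0,0],[0,0,0,-0.8,0,0,0],[0,0,0,-1.6,0,0,0],[0,0,0,-2.6,0,0,0],[0,0,0,-3.6,0,0,0],[0,0,0,-4.5,0,0,0],[0,0,0,-5.2,0,0,0],[0,0,0,-5.2,0,0,0]]
  ]
}}

```text
time: 39.8
ee_pos: [0.48, -0.0103, 0.242]
eef_rot: [-0.665, 0.665, -0.24, 0.243]
ft_force: [0.8, 0.4, 0.6]
width: 0.0869
```

```bash
python3 - <<'E'
from h import *
stat()
s=r.camera("side");cv2.imwrite("pics/v_s.png",s);crop("side",230,80,130,140,5,"v_sc.png",s)
t=r.camera("top");cv2.imwrite("pics/v_t.png",t)
crop("side",280,290,140,120,5,"v_pin.png",s)
E
```

```text
t 39.8 tcp [ 0.48  -0.01   0.242] grasp [ 0.468 -0.01   0.257] F [0.846 0.43  0.649] T [-0.064  0.867 -0.034] w 0.0869 q [ 0.145 -0.499 -0.205  2.357 -0.101  0.579 -1.578]
```

View pics/v_s.png

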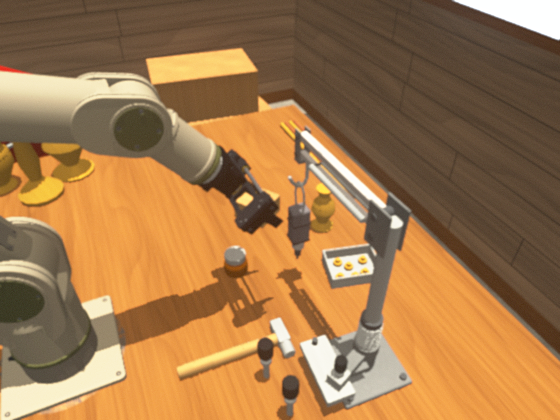

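View pics/v_t.png

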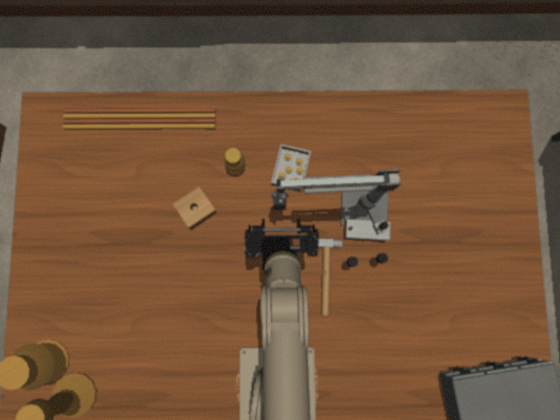

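View pics/v_sc.png

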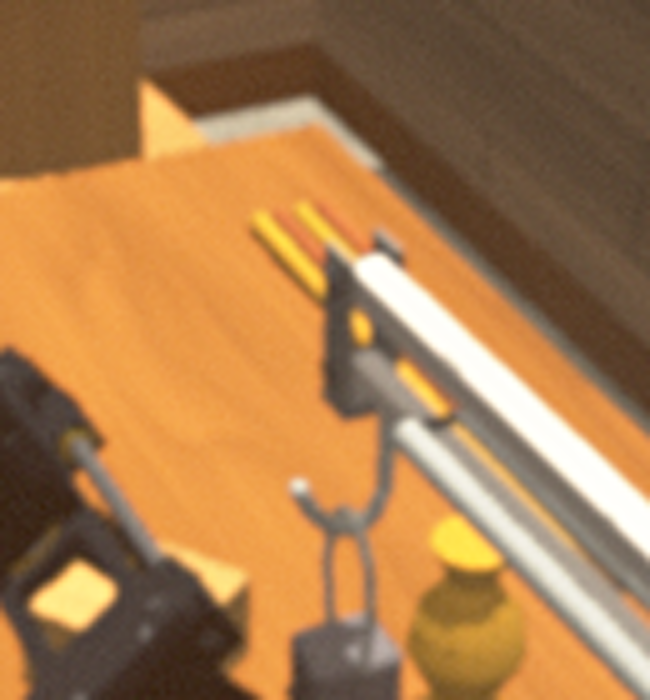

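View pics/v_pin.png

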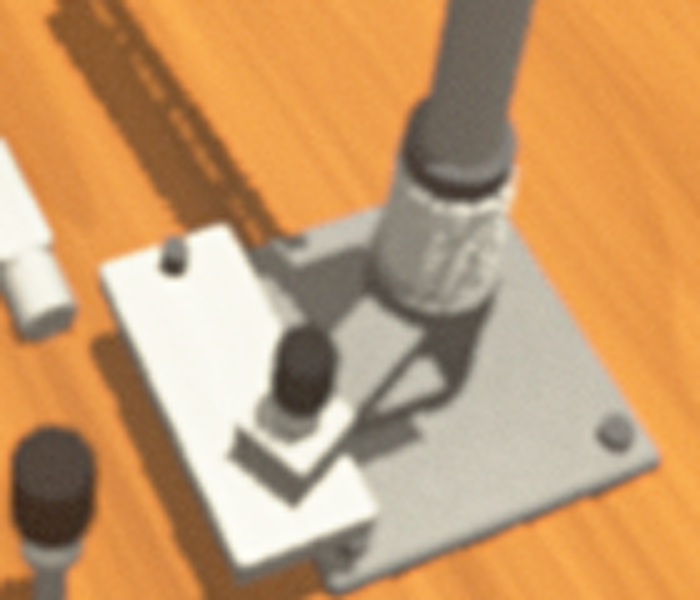

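The side picture shows the screwdriver hanging free by its bail at (298,190) to (298,250), the gripper clear of it, and the pin's collar down on the bracket at (340,368). The hammer, tray, jar and vase are where they were.

```bash
python3 -c "
from h import *
print(r.close_job(), r.read_state()['time'])"
```

```text
the job is handed in; nothing more can be done
the job is handed in; nothing more can be done
```

The tool arm is pinned in its swung-out position, and the screwdriver hangs by its bail on the arm's hook. I handed the job in at about 40 s of the 72 s allowed; it reports no verdict.

- **Pin:** I gripped the smallest of the three knobs, the one in the bracket, and swung the arm out against its spring. The pin then went down 16 mm into the hole until the force rose. After I let go, the arm stayed out and the collar lay on the bracket, and the final close-up still shows that.
- **Screwdriver:** I lifted it straight out of the holder; it weighs about 6.3 N. I threaded the bail over the hook's point and lowered it with the arm in small steps.
- **Letting go:** I released only when the averaged wrist force was near zero on all axes (0.1, 0.35 and 0.0 N), easing the grip to 3 N first. Pictures before release, after release and after backing off show no movement of the hook, bail or screwdriver.
- **Other checks:** Nothing else on the bench moved in the pictures, and the gripper was clear when I handed in.
- **Corrections on the way:**
  - I turned the gripper half round three times, because the last joint came close to its limit (2.515 and 2.557 of 2.6) at the knob and at the first reach for the screwdriver.
  - That first reach pressed something, probably the screwdriver, with about 2.5 N, so I backed off and gripped 3 mm further back.
  - As the arm sank, the hook shifted sideways (up to about 4 N), and I followed it before letting go.
- **Close call:** Joint 2 came within 0.002 rad of its -0.5 limit at several points (lowest reading -0.499), but no reading passed it.

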